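# Put retouched plaques up to dry and start the dryer

## Robot

A 6-joint arm with a two-finger parallel gripper is mounted at the origin on the work surface. World frame = base frame: x ahead of the robot, y to its left, z up, the work surface at z = 0. Lengths are in m, angles in rad, forces in N, time in s.
With the tool pointing down it reaches from about 0.375 to 0.75 m from the base axis. Payload 9 kg.
Tool frame: the origin (TCP) lies at the very end of the fingers, on their centre line; the grasp point (between the pads) lies 19 mm behind it; z points along the fingers, y is the line along which they close (so a half turn about z gives the same grasp; the last joint's range is limited). The gripper opens to 85 mm and grips with 20 to 120 N. Pads are 22 mm wide; open, the fingers measure 114 mm over their backs; the gripper's body (76 mm by 85 mm) begins 54 mm behind the grasp point. The pads swing forward as they close: fully open they stand 13 mm farther back than shut.
Start: joints at [1.002, 0.104, 0.097, 1.564, 0, 1.353], TCP at [0.206, 0.563, 0.231] pointing down, gripper open.
Joint ranges: [-2.99, 2.99], [-0.84, 1.86], [-1.1, 1.16], [-1.84, 2.11], [-1.51, 1.56], [-3.14, 3.14]. Speed limits (rad/s): [2.22, 2.22, 2.57, 3.14, 3.14, 3.14].

## Interface

Orientations are given as a unit quaternion [x, y, z, w].
In Python, from station import readout, viewer, manip, spotter gives the robot as it stands. The module is installed in compiled form; this text tells all that it offers.
- The arm moves only by the tool apply_moves, never from a script. Its argument "commands" is a list of rows, each an object of numbers: "x", "y", "z": the shift along the tool's x, y, z in m; "roll": the turn about the tool's z in degrees. In form: [{"x": .., "y": .., "z": .., "roll": ..}, ...]. A call has 1 to 12 rows; each row shifts and turns the commanded pose from where the row before left it, along the tool's axes as they then stand; what a row does not reach is not made up. A row lasts 1/12 s, in which the tool goes at most 41.7 mm and 7.16 degrees, less where a joint would pass 70% of its speed; a pose out of reach is approached as far as the arm can. A call is refused whole if a number of a shift passes 0.0417 or a number of a turn 7.16, either way. A call with a gripper value outside its range is refused whole. "claw" is the finger opening in m, from 0 to 0.0854, set as the call begins (left out, the last holds). The fingers move at their own pace and stop on an object; "squeeze" is the grip in N (left out, the last holds). Time passes only in rows, so rows that do not move let the fingers close. It gives the time, the measured TCP pose, the force, the opening and the grip force at its end, in the units of the state.
- readout.state(): the state, without advancing time (a new reading comes with each control period).
- viewer.read_camera(name): name is "scene" or "top" or "wrist"; returns (picture, depth): 480x640x3 uint8, red, green, blue; 480x640 float32, m along the optical axis (not along the pixel's ray), 0 where there is no reading.
- viewer.camera_model(name): a dict with "vfov" (degrees; the focal length in pixels is half the picture's height over the tangent of half this angle, whatever the lens; pixels are square), "cx", "cy" (the principal point, pixels), "R" (3x3) and "t" (3): a world point X has camera coordinates R X + t. Camera axes: x right, y down, z forward; pixel columns grow to the right and rows downward; lengths in m; the calibration is good to about 2 mm. A picture is of the moment at which its call begins: read the wrist's pose just before it. camera_model takes no time and is no camera call; for the wrist camera it gives the pose at the moment of the call.
- manip.finish_job(): hands the job in; it is judged then, once.
Trained networks look in the newest picture that a camera, given by its name, has taken for a name from the list of things; names that differ only in an ending like _2 or _b are one class to them, and where a whole thing is asked for, a point or a joint stands for the part that bears it (a point fixed in the world has none). Each returns a list of dicts, best first, with "conf" (0 to 1); they miss things now and then, are a little off and sometimes report something else, mostly with a low value. They report only what shows in the picture. A call takes as long as a camera call. They do not tell look-alikes from the thing itself.
- spotter.recognise(camera, query): "location" ([x, y, z] in m, in the coordinates of the camera as it stood for that picture, good to about 4 mm: the middle of the surface that is visible of it).
The state is a dict: "clock": time; "joints": joint angles; "qvel": joint speeds; "joint_torque": joint torques, N m; "eef_pos": TCP position; "orientation": TCP orientation; "ft_force": force on the tool from outside, world axes, zero at the start; "moment": the same for the moment, N m; "opening": finger opening in m; "grasp_force": force on a finger pad.
Only numpy, scipy, OpenCV 4.12 (cv2) and the standard library are available. Lean on these libraries where they do the work, as an engineer would, in place of code of your own. Each camera call takes 0.05 s, during which the arm holds its last target. There are 200 camera calls.

## Task

First turn the dryer's dial back to off (white pointer at the red dot), then put the freshly retouched porcelain plaques up to dry: lay each one lengthwise up the slope of the drying rack, flat across both wooden rails with its lower edge against the front lip, side by side without touching one another; once all of them are up, turn the dial so that its white pointer stands at the green clip. Also lay the wide brush level in the two forks of its white rest, with the middle of the brush over the middle of the rest, and leave the jar, the cup and the bowl where they stand.

Things in the scene. Friction and masses are not known exactly. Their poses are not given: they have to be found in the camera images.
- rack_bed: top of the fixed drying rack: two light-wood rails 16 mm wide, 350 mm long (along own y), centred at own x -46 mm (front, low) and +20 mm (rear), open between. Own x points up the slope, away from the robot, 20 deg above level; z is the slope's normal, 0 on top of the rails. Origin at mid-length, 62 mm above the bench. Room for four plaques, e.g. at y = -126, -42, 42, 126 mm
- lip (a point): middle of the dark wood lip's inner face, on the rails' top plane, at x = -55.5 mm of rack_bed. The lip runs along the whole front and stands 8 mm above the rails; a plaque against it has its centre at x = -0.5 mm of rack_bed
- plaque_a: white porcelain plaque with a green painted border and a red painted flower, 110 mm long (own x) by 50 mm wide (own y) by 10 mm thick, about 130 g. Origin at the centre of its underside, z out of the painted face. Starts lying flat on the bench, painted face up. May be absent
- plaque_b: white porcelain plaque with a green painted border and an orange painted flower, 110 mm long (own x) by 50 mm wide (own y) by 10 mm thick, about 130 g. Origin at the centre of its underside, z out of the painted face. Starts lying flat on the bench, painted face up. May be absent
- plaque_c: white porcelain plaque with a green painted border and a blue painted flower, 110 mm long (own x) by 50 mm wide (own y) by 10 mm thick, about 130 g. Origin at the centre of its underside, z out of the painted face. Starts lying flat on the bench, painted face up. May be absent
- plaque_d: white porcelain plaque with a green painted border and a black painted flower, 110 mm long (own x) by 50 mm wide (own y) by 10 mm thick, about 130 g. Origin at the centre of its underside, z out of the painted face. Starts lying flat on the bench, painted face up. May be absent
- brush: wide flat brush, 190 mm long along own x: wooden handle 18 mm wide, 12 mm thick from x = -95 to +45 mm, then brass ferrule 42 mm wide and grey bristles 38 mm wide up to x = +95 mm. Origin at mid-length on its underside, z up; it balances within 5 mm of the origin. About 60 g. Starts flat on the bench
- brush_rest: fixed white porcelain brush rest: base plate 90 x 56 mm, 10 mm thick, with two upright forks 8 mm thick at own x = -30 and +30 mm. Each fork's notch is 30 mm wide (own y), its flat bottom 35 mm above the bench, its prongs reach 47 mm. Origin at the centre of the underside; the brush lies along own x, either way round, with its handle in both notches
- control_box: fixed white control box of the dryer, 124 x 124 mm and 60 mm high, origin at the centre of its underside, with a black dial on top and ten black tick marks round it; vertical axis
- dial (a joint): angle of the dial, 0 to 4.6 rad, growing clockwise seen from above; turns with light friction (about 0.03 N m) and stays where it is left. At 0 the white pointer shows to the box's own -x, at the red dot (off), and the dial is against its stop
- dial_grip (a point): point on the dial's vertical axis at 93 mm above the bench, the height to grip. The dial has a bar grip 54 mm long (along the pointer's direction), 14 mm thick, from 68 to 100 mm above the bench, on a disc of 64 mm diameter
- pointer_tip (a point): tip of the dial's white pointer, 40 mm from the dial's axis, turning with it
- off_mark (a point): where the pointer tip stands when the dial is off, 40 mm from the dial's axis, just inside the red dot (10 mm) on the box's top
- clip_mark (a point): inner end of the green clip (16 x 10 x 8 mm) on top of the control box, 40 mm from the dial's axis: the pointer tip belongs here. The clip stays put during a run
- jar: clear jar with white cap, 60 mm across, 100 mm high, a bystander; origin at the centre of its underside
- cup: brown card cup, 80 mm across, 100 mm high, a bystander; origin at the centre of its underside
- bowl: blue ceramic bowl, 130 mm across, 55 mm high, a bystander; origin at the centre of its underside
There are look-alikes about, which are no part of the job. What is shaped like the plaque_c but purple is not meant.

How it is judged:
By the outcome, as a careful person would: the job done as asked, in the order asked, and still so for the second after the job is handed in, with the robot touching nothing.
Of plaque_a, plaque_b, plaque_c, plaque_d only 3 to 4 are there at a start; the rules pass over those that are not, and their reading is None.
At some moment in a run one of plaque_a, plaque_b, plaque_c, plaque_d, brush may be knocked a few centimetres aside while the robot is not near it.
Once in a run the grip may slacken for a moment while it holds something.
It also fails if it takes over 210 s, if anything falls off the work surface, if the arm or the gripper's body presses on something with over 40 N, if the wrist force passes 120 N, or if a joint passes its speed limit or range.

## Working session

There is one attempt and no reset: what is moved stays moved. The work goes in short steps, Python scripts to look and compute and a tool call to move; the robot and the scene stay as the last step left them, time stands still between calls to the robot, and variables do not carry over. Pictures are saved under pics/ and viewed, at most 16 in all, crops included, and the job is handed in when it is done.

Besides the shell and the picture viewer there is one more tool, called as name(argument=value, ...), one argument or row to a line, values as JSON. apply_moves: Moves the arm, as the interface text tells. Its arguments: {"type":"object","properties":{"commands":{"type":"array"},"claw":{"type":"number"},"squeeze":{"type":"number"}},"required":["commands"]}

```bash
mkdir -p pics; cat > h.py <<'E'
import numpy as np, cv2
from station import readout, viewer, manip, spotter
from scipy.spatial.transform import Rotation as Ro
def snap(name):
    m=viewer.camera_model(name); im,d=viewer.read_camera(name); m=dict(m); m['R']=np.array(m['R']); m['t']=np.array(m['t'])
    m['f']=240/np.tan(np.radians(m['vfov'])/2); return im,d,m
def save(im,n): cv2.imwrite('pics/'+n+'.png',im[...,::-1])
def world(m,d,u,v):
    u=np.asarray(u,float);v=np.asarray(v,float); z=d[v.astype(int),u.astype(int)]
    c=np.stack([(u-m['cx'])/m['f']*z,(v-m['cy'])/m['f']*z,z],-1)
    return (c-m['t'])@m['R']
def onplane(m,u,v,h):
    u=np.asarray(u,float);v=np.asarray(v,float)
    r=np.stack([(u-m['cx'])/m['f'],(v-m['cy'])/m['f'],np.ones_like(u)],-1)@m['R']
    o=-m['R'].T@m['t']; return o+r*((h-o[2])/r[...,2])[...,None]
def pix(m,X):
    c=np.asarray(X)@m['R'].T+m['t']; return c[...,:2]/c[...,2:]*m['f']+[m['cx'],m['cy']]
def towrite(m,loc): return m['R'].T@(np.array(loc)-m['t'])
E
python3 - <<'E'
from h import *
for n in ['top','scene']:
    im,d,m=snap(n); save(im,n+'0'); print(n,m['vfov'],m['cx'],m['cy'],m['R'].round(3).tolist(),m['t'].round(3))
    if n=='top':
        for q in ['plaque_a','brush','brush_rest','control_box','dial','rack_bed','pointer_tip','jar','cup','bowl','clip_mark']:
            for r in spotter.recognise(n,q): 
                X=towrite(m,r['location']); print(q,round(r['conf'],2),X.round(3),pix(m,X).round())
print(readout.state())
E
```

```text
top 51.8314738201446 316.06758556704034 235.97011921400406 [[0.028, -0.999, 0.017], [-0.989, -0.03, -0.144], [0.145, -0.012, -0.989]] [-0.045  0.496  1.068]
plaque_a 0.9 [ 0.45  -0.169  0.012] [376. 260.]
plaque_a 0.82 [ 0.257 -0.262  0.01 ] [417. 348.]
plaque_a 0.8 [ 0.417 -0.063  0.013] [329. 273.]
plaque_a 0.8 [0.307 0.156 0.01 ] [230. 320.]
plaque_a 0.73 [0.216 0.27  0.013] [176. 360.]
plaque_a 0.19 [0.405 0.325 0.065] [149. 271.]
brush 0.91 [0.64  0.305 0.007] [174. 173.]
brush_rest 0.83 [ 0.398 -0.329  0.011] [447. 285.]
control_box 0.57 [0.398 0.32  0.058] [152. 275.]
dial 0.56 [0.4   0.327 0.068] [148. 274.]
rack_bed 0.81 [ 0.59  -0.036  0.046] [320. 195.]
rack_bed 0.5 [0.4   0.328 0.073] [146. 274.]
pointer_tip 0.84 [0.404 0.325 0.065] [149. 272.]
jar 0.73 [ 0.603 -0.284  0.099] [436. 186.]
jar 0.71 [0.401 0.322 0.055] [152. 274.]
jar 0.15 [ 0.591 -0.035  0.046] [319. 194.]
cup 0.87 [ 0.784 -0.154  0.061] [374. 111.]
bowl 0.94 [0.816 0.12  0.028] [256. 100.]
scene 54.82664419800204 323.3318622928545 236.95749128494344 [[-0.591, 0.807, 0.004], [0.605, 0.446, -0.659], [-0.534, -0.387, -0.752]] [ 0.297 -0.23   1.454]
{'clock': 0.65, 'joints': array([1.00229256e+00, 1.04077309e-01, 9.73152700e-02, 1.56386899e+00,
       1.00911384e-05, 1.35313085e+00]), 'qvel': array([ 1.46548643e-03, -5.75500444e-04, -4.78411135e-04, -6.33208113e-05,
       -3.04224512e-04, -4.45934702e-04]), 'joint_torque': array([-3.26251836e-05, -5.56558871e+01,  5.03634167e+01,  5.22642767e-04,
       -1.98519510e-04, -9.81596713e-06]), 'eef_pos': array([0.20620842, 0.56350732, 0.23135239]), 'orientation': array([1.74520866e-01, 9.84653472e-01, 7.82785836e-05, 2.69972564e-05]), 'ft_force': array([1.07231057, 0.28360569, 0.26261497]), 'moment': array([-0.03784329,  0.02501333,  0.00282906]), 'grasp_force': 0.0, 'opening': 0.0853400929441648}
```

View pics/top0.png

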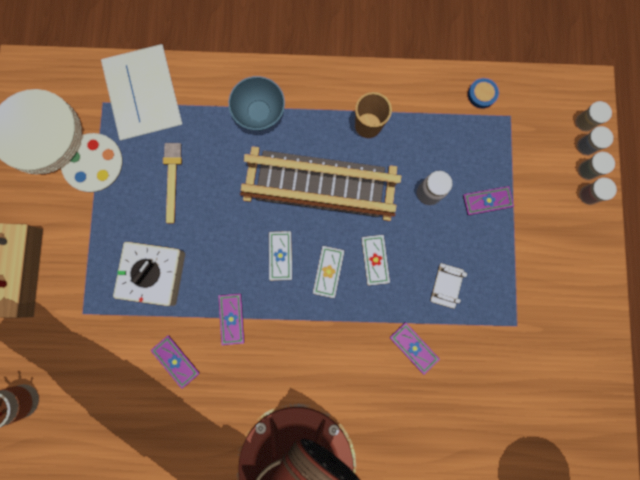

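View pics/scene0.png

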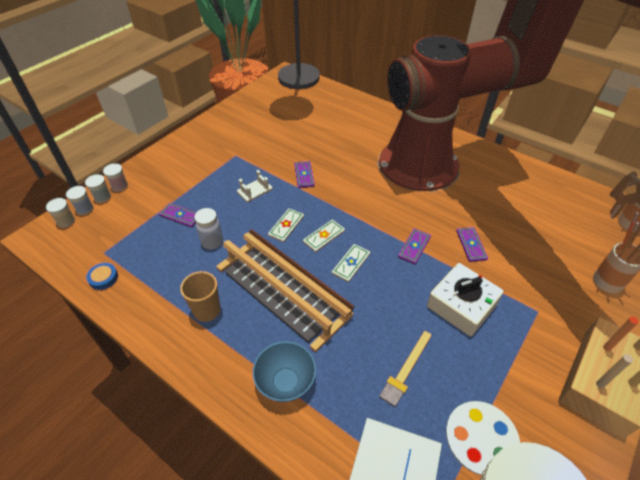

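The top picture shows three plaques: blue (280,256), orange (329,272) and red (376,260). The purple ones are decoys. The brush is at (172,180), the rest at (449,286), the red dot at (141,299) and the clip at (122,273).

```bash
cat > meas.py <<'E'
from h import *
def rect(m,mask,h):
    v,u=np.nonzero(mask); P=onplane(m,u,v,h)[:,:2]
    (c,s,a)=cv2.minAreaRect((P*1000).astype(np.float32))
    if s[0]<s[1]: s=s[::-1];a+=90
    return np.array(c)/1000,np.array(s),(a+90)%180-90
def near(mask,p,r=60):
    n,l,st,c=cv2.connectedComponentsWithStats(mask.astype(np.uint8))
    y,x=np.mgrid[:480,:640]; w=(np.hypot(x-p[0],y-p[1])<12)&(l>0)
    return l==np.bincount(l[w]).argmax()
def notblue(im):
    hsv=cv2.cvtColor(im,cv2.COLOR_RGB2HSV); H,S,V=[hsv[...,i].astype(int) for i in range(3)]
    return ~((H>95)&(H<130)&(S>70)) & (V>60), H,S,V
E
python3 - <<'E'
from meas import *
im,d,m=snap('top')
nb,H,S,V=notblue(im)
for n,p in dict(c=(280,256),b=(329,272),a=(376,260),brush=(172,190),rest=(449,286)).items():
    print(n,*rect(m,near(nb,p),.01))
y,x=np.mgrid[:480,:640]; W=world(m,d,x,y)
z=W[...,2]
print('bench z',np.median(z[210:230,120:160]))
box=(np.abs(W[...,0]-.4)<.1)&(np.abs(W[...,1]-.325)<.1)&(abs(z-.06)<.006)&(d>0)
print('box',*rect(m,box,.06),np.median(z[box]))
dk=(np.abs(W[...,0]-.4)<.1)&(np.abs(W[...,1]-.325)<.1)&(z>.064)
for lo,hi in((.064,.07),(.07,.12)):
    q=dk&(z>lo)&(z<hi); print('dial',lo,q.sum(),W[q].mean(0).round(4),z[q].max().round(3), rect(m,q,(lo if lo<.07 else .1)) if q.sum()>5 else 0)
sub=np.s_[235:312,105:192]
save(cv2.resize(np.hstack([im[sub]]),None,fx=6,fy=6,interpolation=cv2.INTER_CUBIC),'boxzoom')
# rails
wood=(W[...,0]>.5)&(W[...,0]<.7)&(W[...,1]<.2)&(W[...,1]>-.22)&(z>.03)&(d>0)
print(rect(m,wood,.06))
sub=np.s_[145:220,235:405]
save(cv2.resize(im[sub],None,fx=4,fy=4,interpolation=cv2.INTER_CUBIC),'rackzoom')
for u in(270,300,325,350,375):
    print(u,[(v,*(W[v,u]*1000).round().astype(int)) for v in range(150,215,4)])
E
```

```text
c [0.45389902 0.04980734] [116.36546326  54.69844818] 2.4025635719299316
b [ 0.42059064 -0.06045128] [116.2783432   55.99904633] -10.113029479980469
a [ 0.45079541 -0.16713309] [115.95513153  56.38600922] 7.940263271331787
brush [0.61601367 0.30591663] [195.66212463  46.38182449] 4.16226863861084
rest [ 0.39588654 -0.33437238] [96.16710663 69.6643219 ] -14.798042297363281
bench z 0.0008341279353411305
box [0.4027178  0.33096057] [123.90956116 123.28975677] 83.56269836425781 0.06004224322415116
dial 0.064 308 [0.401  0.3338 0.0677] 0.07 (array([0.40336963, 0.33402008]), array([116.45417023, 116.21849823]), 85.80347442626953)
dial 0.07 518 [0.4028 0.3305 0.0836] 0.105 (array([0.40119785, 0.33459393]), array([82.53181458, 58.01580429]), -88.30475294589996)
(array([ 0.60963971, -0.03625862]), array([352.13961792,  95.38941956]), 83.77276611328125)
270 [(150, np.int64(704), np.int64(84), np.int64(2)), (154, np.int64(689), np.int64(82), np.int64(17)), (158, np.int64(662), np.int64(76), np.int64(74)), (162, np.int64(654), np.int64(76), np.int64(70)), (166, np.int64(661), np.int64(81), np.in
[... 3395 characters left out ...]
t64(-165), np.int64(3)), (166, np.int64(668), np.int64(-163), np.int64(19)), (170, np.int64(659), np.int64(-164), np.int64(16)), (174, np.int64(633), np.int64(-156), np.int64(76)), (178, np.int64(627), np.int64(-157), np.int64(65)), (182, np.int64(630), np.int64(-164), np.int64(16)), (186, np.int64(621), np.int64(-164), np.int64(15)), (190, np.int64(612), np.int64(-164), np.int64(13)), (194, np.int64(602), np.int64(-164), np.int64(14)), (198, np.int64(592), np.int64(-164), np.int64(17)), (202, np.int64(576), np.int64(-160), np.int64(48)), (206, np.int64(567), np.int64(-160), np.int64(48)), (210, np.int64(557), np.int64(-160), np.int64(50)), (214, np.int64(554), np.int64(-164), np.int64(19))]
```

View pics/boxzoom.png

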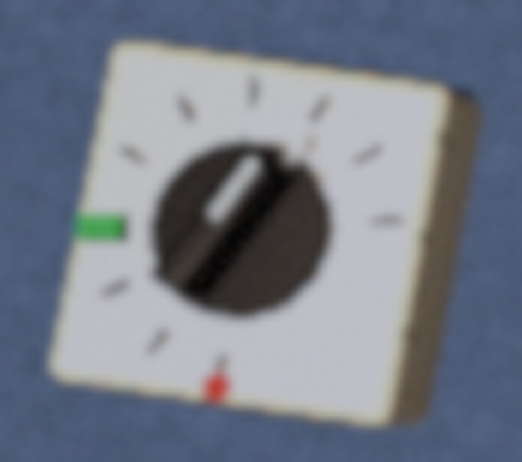

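View pics/rackzoom.png

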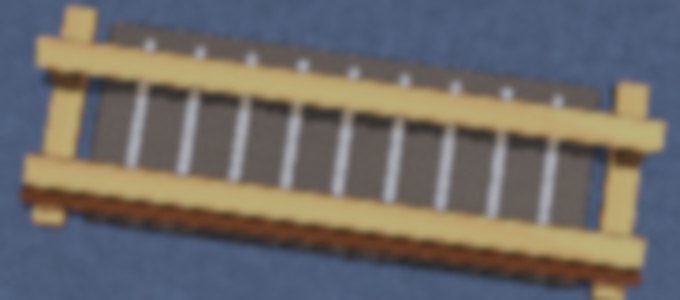

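The zoom shows the pointer at the upper right (258,160), red dot at (216,387) and clip at (125,228). The rack rails are open between, with a dark lip on the near side.

```bash
cat >> h.py <<'E'
def wrap(a,p=360): return (a+p/2)%p-p/2
def plan(x,y,z,yaw,sym=True,alt=0):
    """yaw (deg) of tool y axis; prints roll first, then tool-axis shifts after the roll"""
    s=readout.state(); R=Ro.from_quat(s['orientation']).as_matrix(); p=s['eef_pos']
    y0=np.degrees(np.arctan2(R[1,1],R[0,1])); roll=wrap(y0-yaw,180 if sym else 360)
    if alt: roll-=180*np.sign(roll)
    R2=R@Ro.from_euler('z',roll,degrees=True).as_matrix(); dx=R2.T@(np.array([x,y,z])-p)
    j6=np.degrees(s['joints'][5]-s['joints'][0])+roll+np.degrees(np.arctan2(y,x))
    print('t',round(s['clock'],1),'tcp',p.round(4),'yaw',round(y0,1),'roll',roll.round(2),'shift mm',(dx*1000).round(1),'j6end',round(j6),'open',round(s['opening'],4),'F',s['ft_force'].round(1),'g',round(s['grasp_force'],1))
E
python3 - <<'E'
from meas import *
im,d,m=snap('top'); nb,H,S,V=notblue(im)
y,x=np.mgrid[:480,:640]; W=world(m,d,x,y); z=W[...,2]
c=np.array([.4027,.3310])
sel=(abs(x-148)<45)&(abs(y-273)<40)
g=sel&(H>45)&(H<85)&(S>110)&(x<130); r=sel&((H<8)|(H>172))&(S>140)
for n,q,h in(('green',g,.068),('red',r,.06)):
    v,u=np.nonzero(q); P=onplane(m,u,v,h)[:,:2]-c; print(n,q.sum(),P.mean(0),np.degrees(np.arctan2(P.mean(0)[1],P.mean(0)[0])),np.hypot(*P.T).min())
w=sel&(S<60)&(V>140)&(np.hypot(x-145,y-272)<13)
v,u=np.nonzero(w); print('ptr',w.sum(),u.mean(),v.mean(),z[w].round(3)[:20])
for h in(.068,.1):
    P=onplane(m,u,v,h)[:,:2]; q=P-P.mean(0); e=np.linalg.svd(q)[2][0]; print(h,P.mean(0)-c,np.degrees(np.arctan2(e[1],e[0])))
# rack
for lo in(.062,):
    q=(W[...,0]>.6)&(W[...,0]<.69)&(W[...,1]<.15)&(W[...,1]>-.22)&(z>lo)&(z<.08)
    P=W[q][:,:2]; e=np.linalg.svd(P-P.mean(0),full_matrices=False)[2][0]; print('rear',rect(m,q,.0688),np.degrees(np.arctan2(e[1],e[0])))
q=(W[...,0]>.54)&(W[...,0]<.62)&(W[...,1]<.16)&(W[...,1]>-.22)&(z>.03)&(z<.058)&(H>14)&(H<26)&(V>150)
print('front',rect(m,q,.0463))
print(plan(.4027,.331,.16,52))
E
```

```text
green 14 [-0.00180635  0.05283887] 91.95794974317155 0.04646812789761189
red 5 [-0.05699436  0.00948215] 170.55421810027627 0.05514485765292131
ptr 23 143.34782608695653 266.1304347826087 [0.103 0.1   0.1   0.104 0.099 0.101 0.101 0.099 0.104 0.103 1.129 0.101
 0.101 0.101 0.1   0.102 0.102 0.102 0.098 0.102]
0.068 [0.01317804 0.00649536] 145.44190956357986
0.1 [ 0.01080561 -0.00419128] 145.44190956357983
rear (array([ 0.64584186, -0.04029369]), array([349.2416687 ,  17.24407196]), 83.77582550048828) 83.79342054193354
front (array([ 0.58396014, -0.03284131]), array([347.88543701,  18.86087227]), 83.78785705566406)
t 0.8 tcp [0.2062 0.5635 0.2313] yaw 69.9 roll 17.9 shift mm [-298.   -62.2   71.3] j6end 77 open 0.0856 F [-0.4 -0.8 -0. ] g 0.0
None
```

apply_moves(
  commands=[
    {"roll": 7.15},
    {"roll": 7.15},
  ],
)

```text
schema error: expected keys x, y, z, roll
```

```bash
python3 -c "
from h import *
plan(.4027,.331,.16,55.4)"
```

```text
t 0.8 tcp [0.2062 0.5635 0.2313] yaw 69.9 roll 14.5 shift mm [-293.8  -79.8   71.3] j6end 74 open 0.0856 F [-0.4 -0.8 -0. ] g 0.0
```

apply_moves(
  commands=[
    {"x": 0, "y": 0, "z": 0, "roll": 7.15},
    {"x": 0, "y": 0, "z": 0, "roll": 7.15},
    {"x": -0.0294, "y": -0.008, "z": 0.007, "roll": 0},
    {"x": -0.0294, "y": -0.008, "z": 0.007, "roll": 0},
    {"x": -0.0294, "y": -0.008, "z": 0.007, "roll": 0},
    {"x": -0.0294, "y": -0.008, "z": 0.007, "roll": 0},
    {"x": -0.0294, "y": -0.008, "z": 0.007, "roll": 0},
    {"x": -0.0294, "y": -0.008, "z": 0.007, "roll": 0},
    {"x": -0.0294, "y": -0.008, "z": 0.007, "roll": 0},
    {"x": -0.0294, "y": -0.008, "z": 0.007, "roll": 0},
    {"x": -0.0294, "y": -0.008, "z": 0.007, "roll": 0},
    {"x": -0.0294, "y": -0.008, "z": 0.007, "roll": 0},
  ],
  claw=0.045,
  squeeze=40,
)

```text
clock: 1.75
eef_pos: [0.4044, 0.3302, 0.1612]
orientation: [0.296, 0.955, 0.0, 0.0]
ft_force: [1.8, 0.1, 0.2]
opening: 0.0448
grasp_force: 0.0
```

apply_moves(
  commands=[
    {"x": 0, "y": 0, "z": 0, "roll": 0},
    {"x": 0, "y": 0, "z": 0, "roll": 0},
  ],
)

```text
clock: 1.92
eef_pos: [0.4042, 0.3303, 0.161]
orientation: [0.297, 0.955, -0.0, -0.0]
ft_force: [-0.5, 0.5, -0.7]
opening: 0.0451
grasp_force: 0.0
```

```bash
python3 -c "
from h import *
im,d,m=snap('wrist'); save(im,'w1')
plan(.4027,.331,.075,55.4)
print(m['R'].round(3).tolist(),(-m['R'].T@m['t']).round(3),m['f'])"
```

```text
t 2.0 tcp [0.4037 0.3312 0.1614] yaw 55.5 roll 0.12 shift mm [ 0.7 -0.7 86.4] j6end 74 open 0.0449 F [-0.7  1.  -0.1] g 0.0
[[0.567, 0.824, 0.0], [0.784, -0.54, 0.305], [0.251, -0.173, -0.952]] [0.339 0.375 0.304] 390.60307068067465
```

View pics/w1.png

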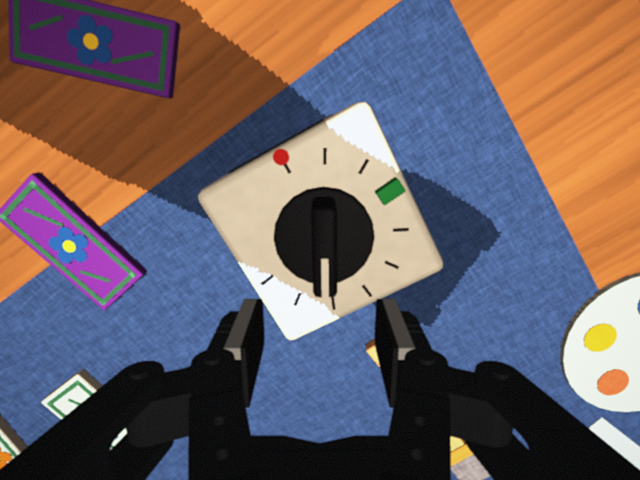

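The wrist view shows the dial disc at (324,236), the pointer going down to (325,295), the red dot at (281,157) and the clip at (390,191).

```bash
python3 - <<'E'
from meas import *
im,d,m=snap('wrist'); hsv=cv2.cvtColor(im,cv2.COLOR_RGB2HSV).astype(int); H,S,V=hsv[...,0],hsv[...,1],hsv[...,2]
y,x=np.mgrid[:480,:640]; n=np.hypot(x-324,y-220)<100
def P(q,h): v,u=np.nonzero(q); return onplane(m,u,v,h)[:,:2]
dk=n&(V<60)&(np.hypot(x-324,y-236)<54)
v,u=np.nonzero(dk); (cx,cy),r=cv2.minEnclosingCircle(np.stack([u,v],1).astype(np.float32))
c=onplane(m,np.array([cx]),np.array([cy]),.068)[0,:2]; print('disc',cx,cy,r,c)
g=n&(H>45)&(H<85)&(S>100)&(V>60)&(x>360); r_=n&((H<8)|(H>172))&(S>150)&(y<190)
for nm,q,h in(('g',g,.064),('gtop',g,.068),('r',r_,.06)):
    p=P(q,h); 
    for cc in(c,np.array([.4027,.331])):
        e=p.mean(0)-cc; print(nm,q.sum(),e,np.degrees(np.arctan2(e[1],e[0])))
w=n&(S<90)&(V>110)&(abs(x-325)<10)&(y>255)&(y<292)
p=P(w,.1);e=np.linalg.svd(p-p.mean(0),full_matrices=False)[2][0]; print('ptr',p.mean(0),np.degrees(np.arctan2(e[1],e[0])))
E
```

```text
disc 322.814208984375 239.36241149902344 50.8824348449707 [0.40140234 0.33498858]
g 397 [-0.00090101  0.05047366] 91.02268748015443
g 397 [-0.00219867  0.05446224] 92.31180540616944
gtop 397 [-0.00194121  0.05030594] 92.20983409729705
gtop 397 [-0.00323886  0.05429452] 93.41385276040077
r 190 [-0.05621073  0.00651279] 173.3909629929976
r 190 [-0.05750838  0.01050136] 169.65147636302004
ptr [0.41079031 0.32867714] -34.2421692891352
```

apply_moves(
  commands=[
    {"x": 0, "y": 0, "z": 0.021, "roll": 0},
    {"x": 0, "y": 0, "z": 0.021, "roll": 0},
    {"x": 0, "y": 0, "z": 0.021, "roll": 0},
    {"x": 0, "y": 0, "z": 0.021, "roll": 0},
    {"x": 0, "y": 0, "z": 0, "roll": 0},
    {"x": 0, "y": 0, "z": 0, "roll": 0},
  ],
)

```text
clock: 2.52
eef_pos: [0.4023, 0.3319, 0.0771]
orientation: [0.295, 0.956, -0.0, -0.001]
ft_force: [0.8, 0.4, 0.7]
opening: 0.0449
grasp_force: 0.0
```

apply_moves(
  commands=[
    {"x": 0, "y": 0, "z": 0, "roll": 0},
    {"x": 0, "y": 0, "z": 0, "roll": 0},
    {"x": 0, "y": 0, "z": 0, "roll": 0},
    {"x": 0, "y": 0, "z": 0, "roll": 0},
    {"x": 0, "y": 0, "z": 0, "roll": 0},
    {"x": 0, "y": 0, "z": 0, "roll": 0},
  ],
  claw=0.0,
  squeeze=40,
)

```text
clock: 3.02
eef_pos: [0.4051, 0.3328, 0.0794]
orientation: [0.296, 0.955, 0.002, 0.001]
ft_force: [1.6, 5.2, 2.3]
opening: 0.0128
grasp_force: 42.7
```

apply_moves(
  commands=[
    {"x": 0.001, "y": 0.002, "z": 0, "roll": 0},
    {"x": 0, "y": 0, "z": 0, "roll": -7.1},
    {"x": 0, "y": 0, "z": 0, "roll": -7.1},
    {"x": 0, "y": 0, "z": 0, "roll": -7.1},
    {"x": 0, "y": 0, "z": 0, "roll": -7.1},
    {"x": 0, "y": 0, "z": 0, "roll": -7.1},
    {"x": 0, "y": 0, "z": 0, "roll": -7.1},
    {"x": 0, "y": 0, "z": 0, "roll": -7.1},
    {"x": 0, "y": 0, "z": 0, "roll": -7.1},
    {"x": 0, "y": 0, "z": 0, "roll": -7.1},
    {"x": 0, "y": 0, "z": 0, "roll": -7.1},
    {"x": 0, "y": 0, "z": 0, "roll": -7.1},
  ],
)

```text
clock: 4.02
eef_pos: [0.4049, 0.3374, 0.0795]
orientation: [-0.376, 0.927, 0.004, 0.003]
ft_force: [-2.0, 20.5, 1.4]
opening: 0.0132
grasp_force: 42.5
```

apply_moves(
  commands=[
    {"x": 0, "y": 0, "z": 0, "roll": -7.1},
    {"x": 0, "y": 0, "z": 0, "roll": -7.1},
    {"x": 0, "y": 0, "z": 0, "roll": -7.1},
    {"x": 0, "y": 0, "z": 0, "roll": -7.1},
    {"x": 0, "y": 0, "z": 0, "roll": -7.1},
    {"x": 0, "y": 0, "z": 0, "roll": -7.1},
    {"x": 0, "y": 0, "z": 0, "roll": -7.1},
    {"x": 0, "y": 0, "z": 0, "roll": -7.1},
    {"x": 0, "y": 0, "z": 0, "roll": -7.1},
    {"x": 0, "y": 0, "z": 0, "roll": -7.1},
    {"x": 0, "y": 0, "z": 0, "roll": 0},
  ],
)

```text
clock: 4.93
eef_pos: [0.4008, 0.3383, 0.0794]
orientation: [0.845, -0.534, -0.005, -0.003]
ft_force: [-20.2, 22.5, 13.1]
opening: 0.0132
grasp_force: 44.3
```

```bash
python3 -c "
from h import *
plan(.4015,.334,.077,83.6);print(readout.state()['moment'])"
```

```text
t 4.9 tcp [0.4008 0.3383 0.0794] yaw -154.6 roll -58.21 shift mm [1.2 4.3 2.3] j6end -134 open 0.0132 F [-20.2  22.5  13.1] g 44.3
[4.76175416 4.34912198 0.04737118]
```

apply_moves(
  commands=[
    {"x": 0, "y": 0, "z": 0, "roll": 0},
    {"x": 0, "y": 0, "z": 0, "roll": 0},
    {"x": 0, "y": 0, "z": 0, "roll": 0},
    {"x": 0, "y": 0, "z": 0, "roll": 0},
  ],
  claw=0.035,
)

```text
clock: 5.27
eef_pos: [0.4043, 0.3334, 0.0776]
orientation: [0.842, -0.54, 0.0, -0.0]
ft_force: [0.1, 0.2, -0.6]
opening: 0.0351
grasp_force: 0.0
```

```bash
python3 -c "
from h import *
plan(.4024,.3346,.078,83.6);print(readout.state()['moment'])"
```

```text
t 5.3 tcp [0.4043 0.3334 0.0776] yaw -155.3 roll -58.93 shift mm [-2.  -1.  -0.4] j6end -134 open 0.0351 F [ 0.1  0.2 -0.6] g 0.0
[0.01416387 0.01689124 0.05816401]
```

Re-centre, grip, then turn the last ~59° plus a small overshoot onto the stop.

apply_moves(
  commands=[
    {"x": -0.002, "y": -0.001, "z": 0, "roll": 0},
    {"x": 0, "y": 0, "z": 0, "roll": 0},
    {"x": 0, "y": 0, "z": 0, "roll": 0},
  ],
)

```text
clock: 5.52
eef_pos: [0.4041, 0.3358, 0.0773]
orientation: [0.842, -0.54, 0.0, 0.0]
ft_force: [0.2, 0.5, -0.1]
opening: 0.035
grasp_force: 0.0
```

apply_moves(
  commands=[
    {"x": 0, "y": 0, "z": 0, "roll": 0},
    {"x": 0, "y": 0, "z": 0, "roll": 0},
    {"x": 0, "y": 0, "z": 0, "roll": 0},
    {"x": 0, "y": 0, "z": 0, "roll": 0},
    {"x": 0, "y": 0, "z": 0, "roll": -7},
    {"x": 0, "y": 0, "z": 0, "roll": -7},
    {"x": 0, "y": 0, "z": 0, "roll": -7},
    {"x": 0, "y": 0, "z": 0, "roll": -7},
    {"x": 0, "y": 0, "z": 0, "roll": -7},
    {"x": 0, "y": 0, "z": 0, "roll": -7},
    {"x": 0, "y": 0, "z": 0, "roll": -7},
    {"x": 0, "y": 0, "z": 0, "roll": -7},
  ],
  claw=0.0,
)

```text
clock: 6.52
eef_pos: [0.4024, 0.3354, 0.0775]
orientation: [0.997, -0.078, -0.001, 0.001]
ft_force: [-9.0, -4.1, 7.8]
opening: 0.0132
grasp_force: 40.5
```

apply_moves(
  commands=[
    {"x": 0, "y": 0, "z": 0, "roll": -2},
    {"x": 0, "y": 0, "z": 0, "roll": -2},
    {"x": 0, "y": 0, "z": 0, "roll": -1},
    {"x": 0, "y": 0, "z": 0, "roll": 0},
    {"x": 0, "y": 0, "z": 0, "roll": 0},
  ],
)

```text
clock: 6.93
eef_pos: [0.4024, 0.3354, 0.0775]
orientation: [0.999, -0.038, -0.002, 0.0]
ft_force: [-10.2, -2.8, 9.0]
opening: 0.0134
grasp_force: 48.3
```

```bash
python3 -c "
from h import *
plan(.4024,.3346,.078,83.6);print(readout.state()['moment'])"
```

```text
t 6.9 tcp [0.4024 0.3354 0.0775] yaw -94.4 roll 2.04 shift mm [ 0.1  0.8 -0.5] j6end -134 open 0.0134 F [-10.2  -2.8   9. ] g 48.3
[-0.58225388  2.08021507 -1.12532392]
```

apply_moves(
  commands=[
    {"x": 0, "y": 0, "z": 0, "roll": 0},
    {"x": 0, "y": 0, "z": 0, "roll": 0},
    {"x": 0, "y": 0, "z": 0, "roll": 0},
    {"x": 0, "y": 0, "z": 0, "roll": 0},
    {"x": 0, "y": 0, "z": -0.03, "roll": 0},
    {"x": 0, "y": 0, "z": -0.03, "roll": 0},
    {"x": 0, "y": 0, "z": -0.03, "roll": 0},
    {"x": 0, "y": 0, "z": -0.03, "roll": 0},
    {"x": 0, "y": 0, "z": 0, "roll": 0},
  ],
  claw=0.06,
)

```text
clock: 7.68
eef_pos: [0.4063, 0.337, 0.2038]
orientation: [0.999, -0.037, 0.004, -0.002]
ft_force: [0.2, -0.4, 0.8]
opening: 0.0599
grasp_force: 0.0
```

```bash
cat > dial.py <<'E'
from meas import *
im,d,m=snap('wrist'); c=np.array([.4024,.3346])
hsv=cv2.cvtColor(im,cv2.COLOR_RGB2HSV).astype(int); H,S,V=hsv[...,0],hsv[...,1],hsv[...,2]
y,x=np.mgrid[:480,:640]; up={h:onplane(m,x,y,h)[...,:2]-c for h in(.06,.068,.1)}
r=lambda h:np.hypot(*np.moveaxis(up[h],-1,0)); ang=lambda e:np.degrees(np.arctan2(e[1],e[0]))
g=(r(.068)<.07)&(H>45)&(H<85)&(S>100)&(V>60); rd=(r(.06)<.07)&((H<8)|(H>172))&(S>150)
for n,q,h in(('clip',g,.068),('red',rd,.06)): e=up[h][q].mean(0); print(n,q.sum(),e,ang(e),'rmin',r(h)[q].min())
w=(r(.1)<.030)&(V>95); p=up[.1][w]; 
if len(p): e=np.linalg.svd(p-p.mean(0),full_matrices=False)[2][0]; print('ptr',w.sum(),p.mean(0),ang(p.mean(0)),ang(e))
u,v=pix(m,np.array([*c,.08])).astype(int); 
save(cv2.resize(im[max(v-90,0):v+90,max(u-110,0):u+110],None,fx=2.5,fy=2.5),'dial_%d'%(readout.state()['clock']*10))
E
python3 dial.py; ls pics; python3 -c "
from h import *
plan(.4539,.0498,.15,92.4)"
```

```text
clip 272 [-0.00149705  0.05019625] 91.70827554517683 rmin 0.04242362107564857
red 102 [-0.0577873   0.00689256] 173.19820289688238 rmin 0.052754332543919806
ptr 1494 [-0.01528137 -0.00029515] -178.89350894959725 90.37654019466088
boxzoom.png
dial_77.png
rackzoom.png
scene0.png
top0.png
w1.png
t 7.7 tcp [0.4058 0.3367 0.2009] yaw -94.3 roll -6.7 shift mm [ 35.8 288.8  50.4] j6end -176 open 0.06 F [ 0.8 -0.1 -0. ] g 0.0
```

View pics/dial_77.png

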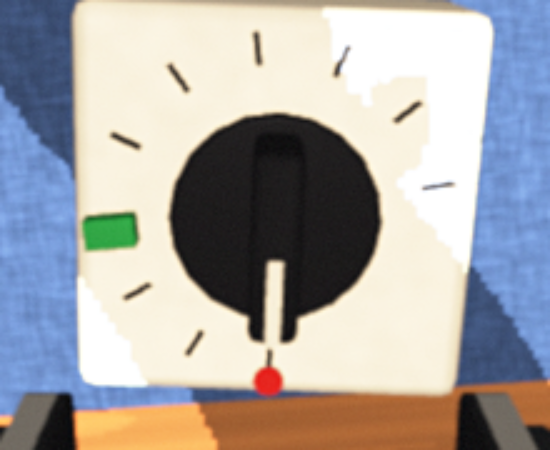

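Pointer stands on the red dot (268,380). Now the plaques.

apply_moves(
  commands=[
    {"x": 0, "y": 0, "z": 0, "roll": 7.1},
    {"x": 0, "y": 0, "z": 0, "roll": 7.1},
    {"x": 0, "y": 0, "z": 0, "roll": 7.1},
    {"x": 0, "y": 0, "z": 0, "roll": 7.1},
    {"x": 0, "y": 0, "z": 0, "roll": 7.1},
    {"x": 0, "y": 0, "z": 0, "roll": 7.1},
    {"x": 0, "y": 0, "z": 0, "roll": 7.1},
    {"x": 0, "y": 0, "z": 0, "roll": 7.1},
    {"x": 0, "y": 0, "z": 0, "roll": 7.1},
    {"x": 0, "y": 0, "z": 0, "roll": 7.1},
    {"x": 0, "y": 0, "z": 0, "roll": 7.1},
    {"x": 0, "y": 0, "z": 0, "roll": 7.1},
  ],
  claw=0.066,
)

```text
clock: 8.73
eef_pos: [0.4036, 0.3356, 0.1961]
orientation: [0.708, -0.706, -0.0, 0.001]
ft_force: [-0.1, -0.2, -0.6]
opening: 0.0661
grasp_force: 0.0
```

apply_moves(
  commands=[
    {"x": 0, "y": 0, "z": 0, "roll": 7.1},
    {"x": 0, "y": 0, "z": 0, "roll": 7.1},
    {"x": 0, "y": 0, "z": 0, "roll": 7.1},
    {"x": 0, "y": 0, "z": 0, "roll": 7.1},
    {"x": 0, "y": 0, "z": 0, "roll": 7.1},
    {"x": 0, "y": 0, "z": 0, "roll": 7.1},
    {"x": 0, "y": 0, "z": 0, "roll": 7.1},
    {"x": 0, "y": 0, "z": 0, "roll": 7.1},
    {"x": 0, "y": 0, "z": 0, "roll": 7.1},
    {"x": 0, "y": 0, "z": 0, "roll": 7.1},
    {"x": 0, "y": 0, "z": 0, "roll": 7.1},
    {"x": 0, "y": 0, "z": 0, "roll": 7.1},
  ],
)

```text
clock: 9.73
eef_pos: [0.4036, 0.3356, 0.196]
orientation: [-0.043, 0.999, -0.0, -0.001]
ft_force: [-0.6, -0.2, -0.4]
opening: 0.066
grasp_force: 0.0
```

```bash
python3 -c "
from h import *
plan(.4419,.0493,.12,92.4)"
```

```text
t 9.7 tcp [0.4036 0.3356 0.196 ] yaw 94.9 roll 2.55 shift mm [ -26.4 -287.7   76.2] j6end 4 open 0.066 F [-0.6 -0.2 -0.4] g 0.0
```

apply_moves(
  commands=[
    {"x": 0, "y": 0, "z": 0, "roll": 2.5},
    {"x": -0.0026, "y": -0.0288, "z": 0.003, "roll": 0},
    {"x": -0.0026, "y": -0.0288, "z": 0.003, "roll": 0},
    {"x": -0.0026, "y": -0.0288, "z": 0.003, "roll": 0},
    {"x": -0.0026, "y": -0.0288, "z": 0.003, "roll": 0},
    {"x": -0.0026, "y": -0.0288, "z": 0.01, "roll": 0},
    {"x": -0.0026, "y": -0.0288, "z": 0.01, "roll": 0},
    {"x": -0.0026, "y": -0.0288, "z": 0.01, "roll": 0},
    {"x": -0.0026, "y": -0.0288, "z": 0.01, "roll": 0},
    {"x": -0.0026, "y": -0.0288, "z": 0.01, "roll": 0},
    {"x": -0.0026, "y": -0.0288, "z": 0.01, "roll": 0},
    {"x": 0, "y": 0, "z": 0, "roll": 0},
  ],
)

```text
clock: 10.73
eef_pos: [0.4432, 0.0458, 0.1223]
orientation: [-0.023, 1.0, -0.0, -0.002]
ft_force: [-0.2, 0.5, -0.3]
opening: 0.0658
grasp_force: 0.0
```

apply_moves(
  commands=[
    {"x": 0, "y": 0, "z": 0, "roll": 0},
    {"x": 0, "y": 0, "z": 0, "roll": 0},
  ],
)

```text
clock: 10.9
eef_pos: [0.4437, 0.0497, 0.1248]
orientation: [-0.024, 1.0, 0.0, -0.0]
ft_force: [0.1, 0.6, 0.4]
opening: 0.0665
grasp_force: 0.0
```

```bash
cat > plq.py <<'E'
from meas import *
import sys
im,d,m=snap('wrist'); hsv=cv2.cvtColor(im,cv2.COLOR_RGB2HSV).astype(int)
c=np.array([float(sys.argv[1]),float(sys.argv[2]),.01]); u,v=pix(m,c); print('pix',u,v)
nb,H,S,V=notblue(im); y,x=np.mgrid[:480,:640]
P=onplane(m,x,y,.01)[...,:2]
q=nb&(np.hypot(P[...,0]-c[0],P[...,1]-c[1])<.075)
n,l,st,_=cv2.connectedComponentsWithStats(q.astype(np.uint8)); k=1+st[1:,4].argmax(); print(rect(m,l==k,.01))
E
python3 plq.py .4539 .0498; python3 -c "
from h import *
im,d,m=snap('wrist');save(im,'w2');plan(.4419,.0493,.02,92.4)"
```

```text
pix 318.13771129586934 249.78006828182552
(array([0.4524729, 0.0515528]), array([111.58231354,  51.07358551]), 3.2262535095214844)
t 11.0 tcp [0.444  0.0503 0.1254] yaw 92.9 roll 0.47 shift mm [  2.1  -0.9 105.4] j6end 4 open 0.0659 F [-0.   0.3  0.6] g 0.0
```

View pics/w2.png

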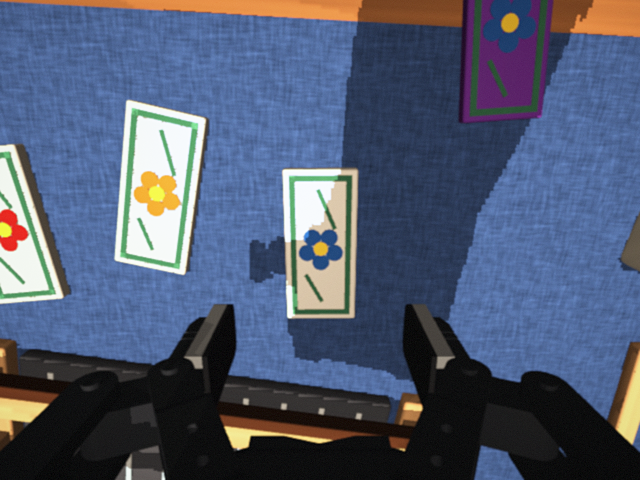

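The wrist view shows the blue plaque at (320,245) centred between the fingers.

apply_moves(
  commands=[
    {"x": 0.002, "y": 0.001, "z": 0.03, "roll": 0},
    {"x": 0, "y": 0, "z": 0.03, "roll": 0},
    {"x": 0, "y": 0, "z": 0.03, "roll": 0},
    {"x": 0, "y": 0, "z": 0.02, "roll": 0},
    {"x": 0, "y": 0, "z": 0.008, "roll": 0},
    {"x": 0, "y": 0, "z": 0.004, "roll": 0},
    {"x": 0, "y": 0, "z": 0, "roll": 0},
    {"x": 0, "y": 0, "z": 0, "roll": 0},
  ],
  claw=0.062,
  squeeze=60,
)

```text
clock: 11.67
eef_pos: [0.4429, 0.0505, 0.0046]
orientation: [-0.025, 1.0, -0.0, 0.001]
ft_force: [0.2, 0.5, 0.8]
opening: 0.0617
grasp_force: 0.0
```

apply_moves(
  commands=[
    {"x": 0, "y": 0, "z": 0.002, "roll": 0},
    {"x": 0, "y": 0, "z": 0, "roll": 0},
    {"x": 0, "y": 0, "z": 0, "roll": 0},
  ],
)

```text
clock: 11.92
eef_pos: [0.4426, 0.0503, 0.002]
orientation: [-0.024, 1.0, -0.0, 0.001]
ft_force: [-0.5, 0.1, -0.2]
opening: 0.0617
grasp_force: 0.0
```

apply_moves(
  commands=[
    {"x": 0, "y": 0, "z": 0.002, "roll": 0},
    {"x": 0, "y": 0, "z": 0.002, "roll": 0},
    {"x": 0, "y": 0, "z": 0, "roll": 0},
    {"x": 0, "y": 0, "z": 0, "roll": 0},
  ],
)

```text
clock: 12.25
eef_pos: [0.4418, 0.0503, -0.0029]
orientation: [-0.024, 1.0, 0.0, -0.0]
ft_force: [-0.2, 0.6, 0.7]
opening: 0.0621
grasp_force: 0.0
```

apply_moves(
  commands=[
    {"x": 0, "y": 0, "z": 0, "roll": 0},
    {"x": 0, "y": 0, "z": 0, "roll": 0},
    {"x": 0, "y": 0, "z": 0, "roll": 0},
    {"x": 0, "y": 0, "z": 0, "roll": 0},
    {"x": 0, "y": 0, "z": 0, "roll": 0},
  ],
  claw=0.03,
)

```text
clock: 12.67
eef_pos: [0.4423, 0.0503, -0.0023]
orientation: [-0.024, 1.0, -0.0, 0.0]
ft_force: [-1.0, -0.1, 6.8]
opening: 0.0482
grasp_force: 62.5
```

apply_moves(
  commands=[
    {"x": 0, "y": 0, "z": -0.01, "roll": 0},
    {"x": 0, "y": 0, "z": -0.03, "roll": 0},
    {"x": 0, "y": 0, "z": -0.03, "roll": 0},
    {"x": 0, "y": 0, "z": -0.03, "roll": 0},
    {"x": 0, "y": 0, "z": -0.03, "roll": 0},
    {"x": 0, "y": 0, "z": 0, "roll": 4.5},
    {"x": 0, "y": 0, "z": 0, "roll": 4.5},
    {"x": 0, "y": 0, "z": 0, "roll": 0},
  ],
)

```text
clock: 13.33
eef_pos: [0.4421, 0.0504, 0.1282]
orientation: [0.056, 0.998, 0.0, 0.0]
ft_force: [0.3, -0.3, -1.3]
opening: 0.0483
grasp_force: 62.4
```

```bash
cat > slot.py <<'E'
from h import *
import sys
# usage: slot y(mm) slope-horizontal offset(mm) z
def go(s,off,z):
    a=np.radians(-6.21); O=np.array([.627,-.038]); p=O+np.array([np.cos(a),np.sin(a)])*off/1000+np.array([-np.sin(a),np.cos(a)])*s/1000
    plan(p[0],p[1],z,83.79)
go(*map(float,sys.argv[1:4]))
E
python3 slot.py 110 -5 .1
```

```text
t 13.3 tcp [0.4421 0.0504 0.1282] yaw 83.6 roll -0.19 shift mm [-188.3   42.2   28.3] j6end 13 open 0.0483 F [ 0.3 -0.3 -1.3] g 62.4
```

apply_moves(
  commands=[
    {"x": -0.027, "y": 0.006, "z": 0, "roll": 0},
    {"x": -0.027, "y": 0.006, "z": 0, "roll": 0},
    {"x": -0.027, "y": 0.006, "z": 0, "roll": 0},
    {"x": -0.027, "y": 0.006, "z": 0, "roll": 0},
    {"x": -0.027, "y": 0.006, "z": 0, "roll": 0},
    {"x": -0.027, "y": 0.006, "z": 0, "roll": 0},
    {"x": -0.026, "y": 0.006, "z": 0.01, "roll": 0},
    {"x": 0, "y": 0, "z": 0.018, "roll": 0},
    {"x": 0, "y": 0, "z": 0, "roll": 0},
    {"x": 0, "y": 0, "z": 0, "roll": 0},
  ],
)

```text
clock: 14.17
eef_pos: [0.6317, 0.072, 0.0977]
orientation: [0.053, 0.999, 0.0, -0.002]
ft_force: [-0.3, -0.5, -1.2]
opening: 0.0484
grasp_force: 62.4
```

```bash
python3 slot.py 110 -5 .08
```

```text
t 14.2 tcp [0.6317 0.072  0.0977] yaw 83.9 roll 0.11 shift mm [-2.3  0.1 17.7] j6end 13 open 0.0484 F [-0.3 -0.5 -1.2] g 62.4
```

apply_moves(
  commands=[
    {"x": -0.002, "y": 0, "z": 0.008, "roll": 0},
    {"x": 0, "y": 0, "z": 0.008, "roll": 0},
    {"x": 0, "y": 0, "z": 0.008, "roll": 0},
    {"x": 0, "y": 0, "z": 0, "roll": 0},
    {"x": 0, "y": 0, "z": 0, "roll": 0},
  ],
  squeeze=30,
)

```text
clock: 14.58
eef_pos: [0.6347, 0.0716, 0.0749]
orientation: [0.054, 0.999, 0.0, -0.0]
ft_force: [0.4, 0.3, -0.9]
opening: 0.0479
grasp_force: 62.4
```

apply_moves(
  commands=[
    {"x": 0, "y": 0, "z": 0.003, "roll": 0},
    {"x": 0, "y": 0, "z": 0.003, "roll": 0},
    {"x": 0, "y": 0, "z": 0, "roll": 0},
  ],
)

```text
clock: 14.83
eef_pos: [0.6356, 0.0715, 0.0692]
orientation: [0.054, 0.999, 0.0, 0.0]
ft_force: [0.8, -0.2, 0.1]
opening: 0.0484
grasp_force: 62.6
```

apply_moves(
  commands=[
    {"x": 0, "y": 0, "z": 0.003, "roll": 0},
    {"x": 0, "y": 0, "z": 0.003, "roll": 0},
    {"x": 0, "y": 0, "z": 0, "roll": 0},
  ],
)

```text
clock: 15.08
eef_pos: [0.6354, 0.0717, 0.0654]
orientation: [0.054, 0.999, -0.0, 0.0]
ft_force: [-9.7, 0.4, 15.1]
opening: 0.0482
grasp_force: 66.0
```

apply_moves(
  commands=[
    {"x": 0, "y": 0, "z": 0, "roll": 0},
    {"x": 0, "y": 0, "z": 0.002, "roll": 0},
    {"x": 0, "y": 0, "z": 0, "roll": 0},
  ],
  claw=0.03,
  squeeze=22,
)

```text
clock: 15.33
eef_pos: [0.6354, 0.0717, 0.0638]
orientation: [0.054, 0.999, -0.0, 0.0]
ft_force: [-11.2, 0.7, 19.0]
opening: 0.048
grasp_force: 67.1
```

apply_moves(
  commands=[
    {"x": 0, "y": 0, "z": 0.002, "roll": 0},
    {"x": 0, "y": 0, "z": 0.002, "roll": 0},
    {"x": 0, "y": 0, "z": 0, "roll": 0},
  ],
)

```text
clock: 15.58
eef_pos: [0.6354, 0.0717, 0.0599]
orientation: [0.054, 0.999, -0.0, 0.0]
ft_force: [-12.7, 0.2, 18.0]
opening: 0.0484
grasp_force: 69.8
```

apply_moves(
  commands=[
    {"x": 0, "y": 0, "z": 0.002, "roll": 0},
    {"x": 0, "y": 0, "z": 0.002, "roll": 0},
    {"x": 0, "y": 0, "z": 0, "roll": 0},
  ],
)

```text
clock: 15.83
eef_pos: [0.6355, 0.0716, 0.0562]
orientation: [0.054, 0.999, -0.0, 0.001]
ft_force: [-11.4, 0.4, 20.5]
opening: 0.0483
grasp_force: 72.7
```

```bash
cat > see.py <<'E'
from meas import *
import sys
im,d,m=snap('scene'); u,v=pix(m,np.array([.627,-.038,.062])).astype(int)
save(cv2.resize(im[v-75:v+75,u-100:u+100],None,fx=3,fy=3,interpolation=cv2.INTER_CUBIC),sys.argv[1])
E
python3 see.py s1; python3 slot.py 110 -5 .056
```

```text
t 15.9 tcp [0.6355 0.0716 0.0562] yaw 83.8 roll 0.04 shift mm [1.6 0.1 0.2] j6end 13 open 0.048 F [-12.5   1.6  20. ] g 72.7
```

View pics/s1.png

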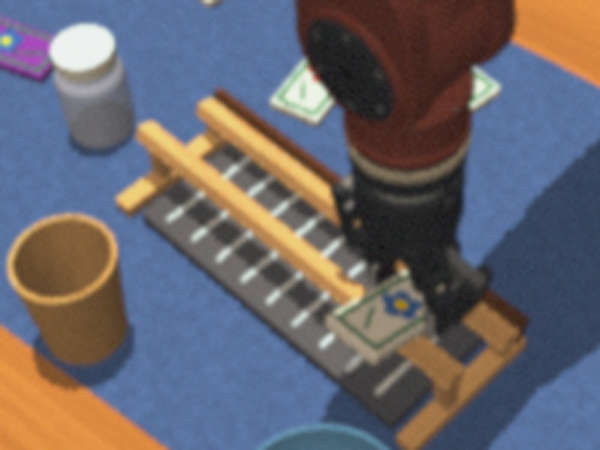

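The plaque has tilted onto the rails, blue flower at (403,303). Next I drag it down the slope to the lip.

apply_moves(
  commands=[
    {"x": 0.002, "y": 0, "z": 0.0008, "roll": 0},
    {"x": 0.002, "y": 0, "z": 0.0007, "roll": 0},
    {"x": 0.002, "y": 0, "z": 0.0007, "roll": 0},
    {"x": 0, "y": 0, "z": 0, "roll": 0},
  ],
)

```text
clock: 16.22
eef_pos: [0.6326, 0.0719, 0.0552]
orientation: [0.054, 0.999, -0.0, 0.004]
ft_force: [1.0, 0.4, 16.9]
opening: 0.0483
grasp_force: 72.3
```

apply_moves(
  commands=[
    {"x": 0.002, "y": 0, "z": 0.0007, "roll": 0},
    {"x": 0, "y": 0, "z": 0, "roll": 0},
  ],
)

```text
clock: 16.38
eef_pos: [0.6307, 0.0721, 0.0544]
orientation: [0.054, 0.999, -0.0, 0.004]
ft_force: [1.4, -0.2, 16.1]
opening: 0.0478
grasp_force: 72.2
```

apply_moves(
  commands=[
    {"x": 0.002, "y": 0, "z": 0.0007, "roll": 0},
    {"x": 0, "y": 0, "z": 0, "roll": 0},
  ],
)

```text
clock: 16.55
eef_pos: [0.6288, 0.0723, 0.0537]
orientation: [0.054, 0.999, -0.0, 0.004]
ft_force: [1.0, -0.3, 16.9]
opening: 0.048
grasp_force: 72.2
```

apply_moves(
  commands=[
    {"x": 0.001, "y": 0, "z": 0.0004, "roll": 0},
    {"x": 0.001, "y": 0, "z": 0.0003, "roll": 0},
    {"x": 0, "y": 0, "z": 0, "roll": 0},
  ],
)

```text
clock: 16.8
eef_pos: [0.6269, 0.0725, 0.0531]
orientation: [0.054, 0.999, -0.0, 0.004]
ft_force: [0.2, -0.1, 15.6]
opening: 0.0481
grasp_force: 72.2
```

apply_moves(
  commands=[
    {"x": 0.001, "y": 0, "z": 0.0004, "roll": 0},
    {"x": 0.001, "y": 0, "z": 0.0003, "roll": 0},
    {"x": 0, "y": 0, "z": 0, "roll": 0},
  ],
)

```text
clock: 17.05
eef_pos: [0.625, 0.0726, 0.0524]
orientation: [0.054, 0.999, -0.0, 0.004]
ft_force: [1.6, -0.2, 15.7]
opening: 0.0482
grasp_force: 72.2
```

apply_moves(
  commands=[
    {"x": 0.001, "y": 0, "z": 0.0004, "roll": 0},
    {"x": 0.001, "y": 0, "z": 0.0003, "roll": 0},
    {"x": 0, "y": 0, "z": 0, "roll": 0},
  ],
)

```text
clock: 17.3
eef_pos: [0.6234, 0.0728, 0.0518]
orientation: [0.054, 0.999, -0.0, 0.005]
ft_force: [3.4, -0.7, 14.7]
opening: 0.0483
grasp_force: 72.1
```

apply_moves(
  commands=[
    {"x": 0.001, "y": 0, "z": 0.0004, "roll": 0},
    {"x": 0.001, "y": 0, "z": 0.0003, "roll": 0},
    {"x": 0, "y": 0, "z": 0, "roll": 0},
  ],
)

```text
clock: 17.55
eef_pos: [0.6234, 0.0728, 0.0518]
orientation: [0.054, 0.999, -0.0, 0.007]
ft_force: [11.6, -0.5, 12.4]
opening: 0.0481
grasp_force: 71.7
```

```bash
python3 slot.py 110 -11 .056; python3 - <<'E'
from meas import *
im,d,m=snap('top'); save(cv2.resize(im[140:225,230:410],None,fx=4,fy=4,interpolation=cv2.INTER_CUBIC),'t2')
E
```

```text
t 17.6 tcp [0.6234 0.0728 0.0518] yaw 83.8 roll -0.01 shift mm [-4.7  0.2 -4.2] j6end 13 open 0.0481 F [11.6 -0.5 12.4] g 71.7
```

View pics/t2.png

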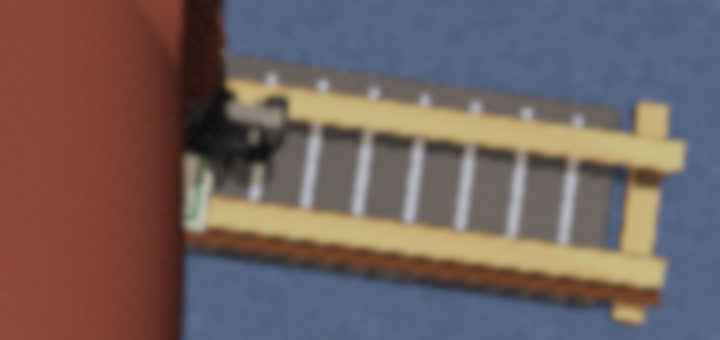

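Lip contact (x force jumped, TCP stopped). Release and lift.

apply_moves(
  commands=[
    {"x": 0, "y": 0, "z": 0, "roll": 0},
    {"x": 0, "y": 0, "z": 0, "roll": 0},
    {"x": 0, "y": 0, "z": 0, "roll": 0},
    {"x": 0, "y": 0, "z": 0, "roll": 0},
    {"x": 0, "y": 0, "z": 0, "roll": 0},
  ],
  claw=0.064,
)

```text
clock: 18.02
eef_pos: [0.6169, 0.0736, 0.0463]
orientation: [0.054, 0.999, 0.0, -0.001]
ft_force: [-0.2, -0.6, -1.3]
opening: 0.0642
grasp_force: 0.0
```

apply_moves(
  commands=[
    {"x": 0, "y": 0, "z": -0.005, "roll": 0},
    {"x": 0, "y": 0, "z": -0.02, "roll": 0},
    {"x": 0, "y": 0, "z": -0.03, "roll": 0},
    {"x": 0, "y": 0, "z": -0.03, "roll": 0},
    {"x": 0.03, "y": 0, "z": 0, "roll": 0},
    {"x": 0.03, "y": 0, "z": 0, "roll": 0},
    {"x": 0.03, "y": 0, "z": 0, "roll": 0},
    {"x": 0.03, "y": 0, "z": 0, "roll": 0},
    {"x": 0, "y": 0, "z": 0, "roll": 0},
    {"x": 0, "y": 0, "z": 0, "roll": 0},
  ],
)

```text
clock: 18.85
eef_pos: [0.4972, 0.0868, 0.1323]
orientation: [0.054, 0.999, 0.0, 0.0]
ft_force: [0.9, 0.4, 1.5]
opening: 0.0645
grasp_force: 0.0
```

```bash
cat > chk.py <<'E'
from meas import *
# top view: fresh plaque poses on bench and on the rack by white masks
im,d,m=snap('top'); nb,H,S,V=notblue(im); y,x=np.mgrid[:480,:640]; W=world(m,d,x,y)
q=nb&(S<70)&(V>150)&(W[...,0]>.38)&(W[...,0]<.72)&(abs(W[...,1]+.04)<.21)&(W[...,2]<.11)
q=cv2.morphologyEx(q.astype(np.uint8),cv2.MORPH_CLOSE,np.ones((5,5)))
n,l,st,_=cv2.connectedComponentsWithStats(q)
a=np.radians(-6.21);th=np.radians(20)
ex=np.array([np.cos(a)*np.cos(th),np.sin(a)*np.cos(th),np.sin(th)]);ey=np.array([-np.sin(a),np.cos(a),0]);B=np.stack([ex,ey,np.cross(ex,ey)])
for k in range(1,n):
    if st[k,4]<200: continue
    mk=l==k; P=W[mk&(d>0)]
    if np.median(P[:,2])<.03: print('bench',rect(m,mk,.01))
    else:
        L=(P-[.627,-.038,.062])@B.T; r=cv2.minAreaRect((L[:,:2]*1000).astype(np.float32)); A=np.c_[L[:,:2],np.ones(len(L))]; pl=np.linalg.lstsq(A,L[:,2],rcond=None)[0]
        print('rack',st[k,4],'ctr',np.round(r[0],1),np.round(r[1],1),round(r[2],1),'z',np.median(L[:,2]).round(4),'tiltdeg',np.degrees(pl[:2]).round(1))
E
python3 chk.py; python3 see.py s2; python3 -c "
from h import *
plan(.4206,-.0605,.12,79.9)"
```

```text
rack 491 ctr [-1.7 94.2] [111.4  25.1] 2.3 z 0.0104 tiltdeg [ 0.1 -0.6]
bench (array([ 0.45075891, -0.1673732 ]), array([111.43950653,  51.5070343 ]), 8.102154731750488)
bench (array([ 0.42535242, -0.0615512 ]), array([101.820755  ,  51.85639954]), -10.173736572265625)
t 18.9 tcp [0.4989 0.0864 0.1325] yaw 83.8 roll 3.89 shift mm [  51.4 -158.3   12.4] j6end 2 open 0.064 F [ 0.2 -0.6  0.8] g 0.0
```

View pics/s2.png

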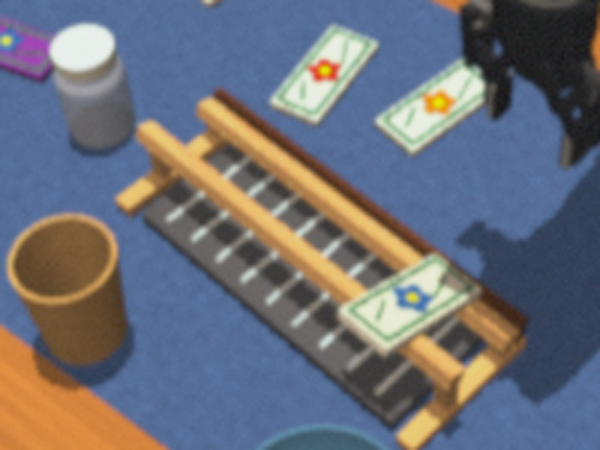

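The blue plaque lies flat against the lip (412,297). Next is the orange one.

apply_moves(
  commands=[
    {"x": 0, "y": 0, "z": 0, "roll": 3.9},
    {"x": 0.009, "y": -0.0226, "z": 0, "roll": 0},
    {"x": 0.009, "y": -0.0226, "z": 0, "roll": 0},
    {"x": 0.009, "y": -0.0226, "z": 0, "roll": 0},
    {"x": 0.009, "y": -0.0226, "z": 0, "roll": 0},
    {"x": 0.009, "y": -0.0226, "z": 0, "roll": 0},
    {"x": 0.009, "y": -0.0226, "z": 0, "roll": 0},
    {"x": 0.009, "y": -0.0226, "z": 0.01, "roll": 0},
    {"x": 0, "y": 0, "z": 0, "roll": 0},
    {"x": 0, "y": 0, "z": 0, "roll": 0},
    {"x": 0, "y": 0, "z": 0, "roll": 0},
  ],
)

```text
clock: 19.87
eef_pos: [0.4092, -0.0584, 0.1224]
orientation: [0.088, 0.996, 0.0, 0.0]
ft_force: [-0.4, 0.3, -0.2]
opening: 0.0639
grasp_force: 0.0
```

```bash
cat >> plq.py <<'E'
c,s,a=rect(m,l==k,.01); t=np.radians(a); g=c-.011*np.array([np.cos(t),np.sin(t)])
plan(g[0],g[1],-.0025,a+90)
E
python3 plq.py .4206 -.0605
```

```text
pix 319.08790445907846 252.59468436704253
(array([ 0.41904947, -0.05921779]), array([110.24459839,  51.35199738]), -10.149734497070312)
t 19.9 tcp [ 0.4092 -0.0581  0.1224] yaw 79.9 roll 0.06 shift mm [  1.2   0.6 124.9] j6end 2 open 0.0641 F [0.4 0.3 0.4] g 0.0
```

apply_moves(
  commands=[
    {"x": 0.001, "y": 0.001, "z": 0.035, "roll": 0},
    {"x": 0, "y": 0, "z": 0.035, "roll": 0},
    {"x": 0, "y": 0, "z": 0.035, "roll": 0},
    {"x": 0, "y": 0, "z": 0.012, "roll": 0},
    {"x": 0, "y": 0, "z": 0.005, "roll": 0},
    {"x": 0, "y": 0, "z": 0.003, "roll": 0},
    {"x": 0, "y": 0, "z": 0, "roll": 0},
    {"x": 0, "y": 0, "z": 0, "roll": 0},
  ],
  claw=0.062,
)

```text
clock: 20.58
eef_pos: [0.4088, -0.0573, -0.0017]
orientation: [0.088, 0.996, -0.0, 0.001]
ft_force: [0.7, 0.7, -0.5]
opening: 0.0618
grasp_force: 0.0
```

apply_moves(
  commands=[
    {"x": 0, "y": 0, "z": 0, "roll": 0},
    {"x": 0, "y": 0, "z": 0, "roll": 0},
    {"x": 0, "y": 0, "z": 0, "roll": 0},
    {"x": 0, "y": 0, "z": 0, "roll": 0},
    {"x": 0, "y": 0, "z": 0, "roll": 0},
    {"x": 0, "y": 0, "z": 0, "roll": 0},
  ],
  claw=0.03,
  squeeze=45,
)

```text
clock: 21.08
eef_pos: [0.4089, -0.0575, -0.0014]
orientation: [0.088, 0.996, -0.0, 0.001]
ft_force: [0.1, 0.6, 5.4]
opening: 0.0489
grasp_force: 47.1
```

apply_moves(
  commands=[
    {"x": 0, "y": 0, "z": -0.01, "roll": 0},
    {"x": 0, "y": 0, "z": -0.03, "roll": 0},
    {"x": 0, "y": 0, "z": -0.03, "roll": 0},
    {"x": 0, "y": 0, "z": -0.03, "roll": 0},
    {"x": 0, "y": 0, "z": 0, "roll": -3.9},
    {"x": 0, "y": 0, "z": 0, "roll": 0},
    {"x": 0, "y": 0, "z": 0, "roll": 0},
  ],
)

```text
clock: 21.67
eef_pos: [0.4078, -0.0571, 0.0974]
orientation: [0.055, 0.998, -0.0, 0.0]
ft_force: [0.5, -0.2, -2.0]
opening: 0.0486
grasp_force: 47.3
```

```bash
python3 slot.py 0 -5 .1
```

```text
t 21.7 tcp [ 0.4078 -0.0571  0.0974] yaw 83.7 roll -0.08 shift mm [-210.9   42.7   -2.4] j6end 3 open 0.0486 F [ 0.5 -0.2 -2. ] g 47.3
```

apply_moves(
  commands=[
    {"x": -0.03, "y": 0.0061, "z": 0, "roll": 0},
    {"x": -0.03, "y": 0.0061, "z": 0, "roll": 0},
    {"x": -0.03, "y": 0.0061, "z": 0, "roll": 0},
    {"x": -0.03, "y": 0.0061, "z": 0, "roll": 0},
    {"x": -0.03, "y": 0.0061, "z": 0, "roll": 0},
    {"x": -0.03, "y": 0.0061, "z": 0, "roll": 0},
    {"x": -0.031, "y": 0.0061, "z": 0, "roll": 0},
    {"x": 0, "y": 0, "z": 0, "roll": 0},
    {"x": 0, "y": 0, "z": 0, "roll": 0},
  ],
)

```text
clock: 22.42
eef_pos: [0.6215, -0.0368, 0.0941]
orientation: [0.055, 0.999, 0.001, -0.002]
ft_force: [-0.7, -0.2, -1.9]
opening: 0.0486
grasp_force: 47.2
```

```bash
python3 slot.py 0 -5 .068
```

```text
t 22.4 tcp [ 0.6215 -0.0368  0.0941] yaw 83.7 roll -0.05 shift mm [-0.8 -0.6 26.1] j6end 3 open 0.0486 F [-0.7 -0.2 -1.9] g 47.2
```

apply_moves(
  commands=[
    {"x": 0, "y": 0, "z": 0.012, "roll": 0},
    {"x": 0, "y": 0, "z": 0.012, "roll": 0},
    {"x": 0, "y": 0, "z": 0.002, "roll": 0},
    {"x": 0, "y": 0, "z": 0.002, "roll": 0},
    {"x": 0, "y": 0, "z": 0.002, "roll": 0},
    {"x": 0, "y": 0, "z": 0.002, "roll": 0},
    {"x": 0, "y": 0, "z": 0, "roll": 0},
  ],
)

```text
clock: 23.0
eef_pos: [0.6206, -0.0373, 0.066]
orientation: [0.054, 0.999, -0.0, -0.0]
ft_force: [-9.5, 1.3, 12.1]
opening: 0.0488
grasp_force: 50.2
```

apply_moves(
  commands=[
    {"x": 0, "y": 0, "z": 0.002, "roll": 0},
    {"x": 0, "y": 0, "z": 0.002, "roll": 0},
    {"x": 0, "y": 0, "z": 0.002, "roll": 0},
    {"x": 0, "y": 0, "z": 0, "roll": 0},
  ],
)

```text
clock: 23.33
eef_pos: [0.6207, -0.0373, 0.06]
orientation: [0.054, 0.999, -0.0, -0.0]
ft_force: [-8.6, 1.5, 12.6]
opening: 0.0487
grasp_force: 52.8
```

apply_moves(
  commands=[
    {"x": 0.002, "y": 0, "z": 0.0007, "roll": 0},
    {"x": 0.002, "y": 0, "z": 0.0007, "roll": 0},
    {"x": 0.002, "y": 0, "z": 0.0007, "roll": 0},
    {"x": 0, "y": 0, "z": 0, "roll": 0},
  ],
)

```text
clock: 23.67
eef_pos: [0.6171, -0.0372, 0.0591]
orientation: [0.054, 0.999, -0.0, 0.002]
ft_force: [1.7, 0.1, 9.4]
opening: 0.0487
grasp_force: 52.5
```

apply_moves(
  commands=[
    {"x": 0.001, "y": 0, "z": 0.0004, "roll": 0},
    {"x": 0.001, "y": 0, "z": 0.0003, "roll": 0},
    {"x": 0, "y": 0, "z": 0, "roll": 0},
  ],
)

```text
clock: 23.92
eef_pos: [0.6155, -0.0371, 0.0586]
orientation: [0.054, 0.999, -0.0, 0.003]
ft_force: [2.5, 0.3, 10.6]
opening: 0.0481
grasp_force: 52.5
```

apply_moves(
  commands=[
    {"x": 0, "y": 0, "z": 0.002, "roll": 0},
    {"x": 0, "y": 0, "z": 0.002, "roll": 0},
    {"x": 0, "y": 0, "z": 0, "roll": 0},
  ],
)

```text
clock: 24.17
eef_pos: [0.615, -0.0371, 0.0554]
orientation: [0.055, 0.999, -0.0, 0.002]
ft_force: [-4.7, 1.2, 19.5]
opening: 0.0488
grasp_force: 53.8
```

apply_moves(
  commands=[
    {"x": 0.001, "y": 0, "z": 0.0004, "roll": 0},
    {"x": 0.001, "y": 0, "z": 0.0003, "roll": 0},
    {"x": 0, "y": 0, "z": 0, "roll": 0},
  ],
)

```text
clock: 24.42
eef_pos: [0.6145, -0.0371, 0.0552]
orientation: [0.054, 0.999, -0.001, 0.004]
ft_force: [1.4, 0.2, 16.4]
opening: 0.0486
grasp_force: 53.6
```

apply_moves(
  commands=[
    {"x": 0.001, "y": 0, "z": 0.0004, "roll": 0},
    {"x": 0.001, "y": 0, "z": 0.0003, "roll": 0},
    {"x": 0, "y": 0, "z": 0, "roll": 0},
  ],
)

```text
clock: 24.67
eef_pos: [0.6126, -0.037, 0.0545]
orientation: [0.054, 0.999, -0.001, 0.004]
ft_force: [2.3, 0.4, 15.6]
opening: 0.0488
grasp_force: 53.5
```

apply_moves(
  commands=[
    {"x": 0.001, "y": 0, "z": 0.0004, "roll": 0},
    {"x": 0.001, "y": 0, "z": 0.0003, "roll": 0},
    {"x": 0, "y": 0, "z": 0, "roll": 0},
  ],
)

```text
clock: 24.92
eef_pos: [0.6106, -0.0368, 0.0538]
orientation: [0.054, 0.999, -0.001, 0.004]
ft_force: [2.4, 0.5, 16.4]
opening: 0.0488
grasp_force: 53.5
```

apply_moves(
  commands=[
    {"x": 0.001, "y": 0, "z": 0.0004, "roll": 0},
    {"x": 0.001, "y": 0, "z": 0.0003, "roll": 0},
    {"x": 0, "y": 0, "z": 0, "roll": 0},
  ],
)

```text
clock: 25.17
eef_pos: [0.6106, -0.0368, 0.0538]
orientation: [0.054, 0.998, -0.001, 0.006]
ft_force: [11.4, 0.1, 13.3]
opening: 0.0483
grasp_force: 53.2
```

apply_moves(
  commands=[
    {"x": 0, "y": 0, "z": 0, "roll": 0},
    {"x": 0, "y": 0, "z": 0, "roll": 0},
    {"x": 0, "y": 0, "z": 0, "roll": 0},
    {"x": 0, "y": 0, "z": 0, "roll": 0},
    {"x": 0, "y": 0, "z": 0, "roll": 0},
  ],
  claw=0.064,
)

```text
clock: 25.58
eef_pos: [0.6053, -0.0355, 0.0487]
orientation: [0.054, 0.999, 0.0, -0.001]
ft_force: [0.6, 0.5, -0.6]
opening: 0.0637
grasp_force: 0.0
```

apply_moves(
  commands=[
    {"x": 0, "y": 0, "z": -0.005, "roll": 0},
    {"x": 0, "y": 0, "z": -0.02, "roll": 0},
    {"x": 0, "y": 0, "z": -0.03, "roll": 0},
    {"x": 0, "y": 0, "z": -0.03, "roll": 0},
    {"x": 0.03, "y": 0, "z": 0, "roll": 0},
    {"x": 0.03, "y": 0, "z": 0, "roll": 0},
    {"x": 0.03, "y": 0, "z": 0, "roll": 0},
    {"x": 0.03, "y": 0, "z": 0, "roll": 0},
    {"x": 0, "y": 0, "z": 0, "roll": -7.1},
    {"x": 0, "y": 0, "z": 0, "roll": -7.1},
    {"x": 0, "y": 0, "z": 0, "roll": 0},
  ],
)

```text
clock: 26.5
eef_pos: [0.4865, -0.0226, 0.1348]
orientation: [-0.073, 0.997, -0.0, 0.0]
ft_force: [-0.1, -0.1, 1.5]
opening: 0.0639
grasp_force: 0.0
```

```bash
python3 chk.py;  python3 -c "
from h import *
plan(.4399,-.169,.12,98.1)"
```

```text
bench (array([ 0.45080527, -0.16740686]), array([111.41284943,  51.26243973]), 7.919843673706055)
t 26.6 tcp [ 0.4868 -0.0227  0.1347] yaw 97.9 roll -0.22 shift mm [  67.  -138.2   14.7] j6end -29 open 0.0637 F [0.2 0.1 0.9] g 0.0
```

apply_moves(
  commands=[
    {"x": 0.0096, "y": -0.0197, "z": 0, "roll": 0},
    {"x": 0.0096, "y": -0.0197, "z": 0, "roll": 0},
    {"x": 0.0096, "y": -0.0197, "z": 0, "roll": 0},
    {"x": 0.0096, "y": -0.0197, "z": 0, "roll": 0},
    {"x": 0.0096, "y": -0.0197, "z": 0, "roll": 0},
    {"x": 0.0096, "y": -0.0197, "z": 0, "roll": 0},
    {"x": 0.0096, "y": -0.0197, "z": 0.014, "roll": 0},
    {"x": 0, "y": 0, "z": 0, "roll": 0},
    {"x": 0, "y": 0, "z": 0, "roll": 0},
    {"x": 0, "y": 0, "z": 0, "roll": 0},
  ],
)

```text
clock: 27.38
eef_pos: [0.4396, -0.1684, 0.1205]
orientation: [-0.068, 0.998, 0.0, -0.0]
ft_force: [0.8, 1.2, 0.3]
opening: 0.0641
grasp_force: 0.0
```

```bash
python3 plq.py .4508 -.1674; python3 chk.py
```

```text
pix 317.8012499589734 253.10227031947903
(array([ 0.44933066, -0.16610716]), array([111.17419434,  51.06345749]), 7.999427318572998)
t 27.4 tcp [ 0.4398 -0.1682  0.1206] yaw 97.9 roll -0.09 shift mm [  1.3   0.8 123.1] j6end -29 open 0.0641 F [-0.   0.1  0.4] g 0.0
rack 1194 ctr [ -1.9 114.1] [112.   63.4] 0.6 z 0.0104 tiltdeg [ -0.7 -11.9]
rack 1218 ctr [-1.7  1. ] [111.9  66.1] 0.1 z 0.0101 tiltdeg [  1.8 -17.1]
```

apply_moves(
  commands=[
    {"x": 0.001, "y": 0.001, "z": 0.035, "roll": 0},
    {"x": 0, "y": 0, "z": 0.035, "roll": 0},
    {"x": 0, "y": 0, "z": 0.033, "roll": 0},
    {"x": 0, "y": 0, "z": 0.012, "roll": 0},
    {"x": 0, "y": 0, "z": 0.005, "roll": 0},
    {"x": 0, "y": 0, "z": 0.003, "roll": 0},
    {"x": 0, "y": 0, "z": 0, "roll": 0},
    {"x": 0, "y": 0, "z": 0, "roll": 0},
  ],
  claw=0.062,
)

```text
clock: 28.15
eef_pos: [0.4395, -0.1685, -0.0008]
orientation: [-0.07, 0.998, -0.001, 0.001]
ft_force: [0.3, -1.0, 0.6]
opening: 0.0616
grasp_force: 0.0
```

apply_moves(
  commands=[
    {"x": 0, "y": 0, "z": 0, "roll": 0},
    {"x": 0, "y": 0, "z": 0, "roll": 0},
    {"x": 0, "y": 0, "z": 0, "roll": 0},
    {"x": 0, "y": 0, "z": 0, "roll": 0},
    {"x": 0, "y": 0, "z": 0, "roll": 0},
    {"x": 0, "y": 0, "z": 0, "roll": 0},
  ],
  claw=0.03,
  squeeze=45,
)

```text
clock: 28.65
eef_pos: [0.4395, -0.1686, -0.0008]
orientation: [-0.07, 0.998, -0.001, 0.001]
ft_force: [-0.4, 1.3, 6.6]
opening: 0.0484
grasp_force: 46.4
```

apply_moves(
  commands=[
    {"x": 0, "y": 0, "z": -0.01, "roll": 0},
    {"x": 0, "y": 0, "z": -0.03, "roll": 0},
    {"x": 0, "y": 0, "z": -0.03, "roll": 0},
    {"x": 0, "y": 0, "z": -0.03, "roll": 0},
    {"x": 0, "y": 0, "z": 0, "roll": 7.1},
    {"x": 0, "y": 0, "z": 0, "roll": 7.1},
    {"x": 0, "y": 0, "z": 0, "roll": 0},
    {"x": 0, "y": 0, "z": 0, "roll": 0},
  ],
)

```text
clock: 29.32
eef_pos: [0.4384, -0.1678, 0.098]
orientation: [0.052, 0.999, -0.0, 0.0]
ft_force: [0.1, -0.3, -2.4]
opening: 0.0485
grasp_force: 47.4
```

```bash
python3 slot.py -110 -5 .1
```

```text
t 29.3 tcp [ 0.4384 -0.1678  0.098 ] yaw 84.0 roll 0.23 shift mm [-168.5   39.4   -1.9] j6end -7 open 0.0485 F [ 0.1 -0.3 -2.4] g 47.4
```

apply_moves(
  commands=[
    {"x": -0.028, "y": 0.0065, "z": 0, "roll": 0.2},
    {"x": -0.028, "y": 0.0066, "z": 0, "roll": 0},
    {"x": -0.028, "y": 0.0066, "z": 0, "roll": 0},
    {"x": -0.028, "y": 0.0066, "z": 0, "roll": 0},
    {"x": -0.028, "y": 0.0066, "z": 0, "roll": 0},
    {"x": -0.0285, "y": 0.0066, "z": 0, "roll": 0},
    {"x": 0, "y": 0, "z": 0, "roll": 0},
    {"x": 0, "y": 0, "z": 0, "roll": 0},
  ],
)

```text
clock: 29.98
eef_pos: [0.6104, -0.1466, 0.096]
orientation: [0.053, 0.999, 0.0, -0.001]
ft_force: [-0.6, 0.4, -1.4]
opening: 0.0486
grasp_force: 47.4
```

```bash
python3 slot.py -110 -5 .07
```

```text
t 30.0 tcp [ 0.6104 -0.1466  0.096 ] yaw 83.9 roll 0.09 shift mm [ 0.2 -0.3 26. ] j6end -7 open 0.0486 F [-0.6  0.4 -1.4] g 47.4
```

apply_moves(
  commands=[
    {"x": 0, "y": 0, "z": 0.013, "roll": 0},
    {"x": 0, "y": 0, "z": 0.013, "roll": 0},
    {"x": 0, "y": 0, "z": 0.002, "roll": 0},
    {"x": 0, "y": 0, "z": 0.002, "roll": 0},
    {"x": 0, "y": 0, "z": 0.002, "roll": 0},
    {"x": 0, "y": 0, "z": 0.002, "roll": 0},
    {"x": 0, "y": 0, "z": 0.002, "roll": 0},
    {"x": 0, "y": 0, "z": 0, "roll": 0},
  ],
)

```text
clock: 30.65
eef_pos: [0.6087, -0.1473, 0.0619]
orientation: [0.056, 0.998, -0.0, -0.001]
ft_force: [-8.1, 0.8, 11.6]
opening: 0.0484
grasp_force: 52.4
```

apply_moves(
  commands=[
    {"x": 0, "y": 0, "z": 0.0015, "roll": 0},
    {"x": 0, "y": 0, "z": 0.0015, "roll": 0},
    {"x": 0, "y": 0, "z": 0, "roll": 0},
  ],
)

```text
clock: 30.9
eef_pos: [0.6088, -0.1473, 0.0591]
orientation: [0.056, 0.998, -0.0, -0.0]
ft_force: [-8.7, 1.6, 12.5]
opening: 0.0484
grasp_force: 53.7
```

apply_moves(
  commands=[
    {"x": 0.002, "y": 0, "z": 0.0007, "roll": 0},
    {"x": 0.002, "y": 0, "z": 0.0007, "roll": 0},
    {"x": 0.002, "y": 0, "z": 0.0007, "roll": 0},
    {"x": 0, "y": 0, "z": 0, "roll": 0},
  ],
)

```text
clock: 31.23
eef_pos: [0.6049, -0.1473, 0.0579]
orientation: [0.056, 0.998, -0.001, 0.002]
ft_force: [-0.4, 0.8, 9.5]
opening: 0.0487
grasp_force: 53.4
```

apply_moves(
  commands=[
    {"x": 0.001, "y": 0, "z": 0.0004, "roll": 0},
    {"x": 0.001, "y": 0, "z": 0.0003, "roll": 0},
    {"x": 0, "y": 0, "z": 0, "roll": 0},
  ],
)

```text
clock: 31.48
eef_pos: [0.6031, -0.1471, 0.0573]
orientation: [0.056, 0.998, -0.001, 0.002]
ft_force: [1.0, -1.1, 9.2]
opening: 0.0482
grasp_force: 53.3
```

apply_moves(
  commands=[
    {"x": 0, "y": 0, "z": 0.0015, "roll": 0},
    {"x": 0, "y": 0, "z": 0.0015, "roll": 0},
    {"x": 0, "y": 0, "z": 0, "roll": 0},
  ],
)

```text
clock: 31.73
eef_pos: [0.6031, -0.1471, 0.056]
orientation: [0.056, 0.998, -0.001, 0.002]
ft_force: [-6.4, 2.7, 23.3]
opening: 0.0486
grasp_force: 54.9
```

apply_moves(
  commands=[
    {"x": 0.001, "y": 0, "z": 0.0004, "roll": 0},
    {"x": 0.001, "y": 0, "z": 0.0003, "roll": 0},
    {"x": 0, "y": 0, "z": 0, "roll": 0},
  ],
)

```text
clock: 31.98
eef_pos: [0.6029, -0.1472, 0.0559]
orientation: [0.055, 0.998, -0.001, 0.004]
ft_force: [1.1, 2.0, 20.9]
opening: 0.0486
grasp_force: 54.7
```

apply_moves(
  commands=[
    {"x": 0.001, "y": 0, "z": 0.0004, "roll": 0},
    {"x": 0.001, "y": 0, "z": 0.0003, "roll": 0},
    {"x": 0, "y": 0, "z": 0, "roll": 0},
  ],
)

```text
clock: 32.23
eef_pos: [0.6011, -0.1472, 0.0553]
orientation: [0.056, 0.998, -0.001, 0.004]
ft_force: [3.1, 0.7, 19.9]
opening: 0.0483
grasp_force: 54.6
```

apply_moves(
  commands=[
    {"x": 0.001, "y": 0, "z": 0.0004, "roll": 0},
    {"x": 0.001, "y": 0, "z": 0.0003, "roll": 0},
    {"x": 0, "y": 0, "z": 0, "roll": 0},
  ],
)

```text
clock: 32.48
eef_pos: [0.5991, -0.1472, 0.0546]
orientation: [0.056, 0.998, -0.001, 0.004]
ft_force: [2.4, 0.4, 19.2]
opening: 0.0485
grasp_force: 54.5
```

apply_moves(
  commands=[
    {"x": 0.001, "y": 0, "z": 0.0004, "roll": 0},
    {"x": 0.001, "y": 0, "z": 0.0003, "roll": 0},
    {"x": 0, "y": 0, "z": 0, "roll": 0},
  ],
)

```text
clock: 32.73
eef_pos: [0.5986, -0.1471, 0.0544]
orientation: [0.056, 0.998, -0.001, 0.006]
ft_force: [8.6, -0.0, 17.4]
opening: 0.0487
grasp_force: 54.4
```

apply_moves(
  commands=[
    {"x": 0.001, "y": 0, "z": 0.0004, "roll": 0},
    {"x": 0, "y": 0, "z": 0, "roll": 0},
  ],
)

```text
clock: 32.9
eef_pos: [0.5985, -0.1472, 0.0544]
orientation: [0.055, 0.998, -0.001, 0.007]
ft_force: [13.7, 0.5, 17.5]
opening: 0.0486
grasp_force: 54.2
```

Contact. Release, lift and retreat to clear the cameras' view.

apply_moves(
  commands=[
    {"x": 0, "y": 0, "z": 0, "roll": 0},
    {"x": 0, "y": 0, "z": 0, "roll": 0},
    {"x": 0, "y": 0, "z": 0, "roll": 0},
    {"x": 0, "y": 0, "z": 0, "roll": 0},
    {"x": 0, "y": 0, "z": 0, "roll": 0},
  ],
  claw=0.064,
)

```text
clock: 33.32
eef_pos: [0.5924, -0.1451, 0.0484]
orientation: [0.056, 0.998, 0.0, -0.001]
ft_force: [0.3, -0.0, -0.0]
opening: 0.0638
grasp_force: 0.0
```

apply_moves(
  commands=[
    {"x": 0, "y": 0, "z": -0.005, "roll": 0},
    {"x": 0, "y": 0, "z": -0.02, "roll": 0},
    {"x": 0, "y": 0, "z": -0.03, "roll": 0},
    {"x": 0, "y": 0, "z": -0.03, "roll": 0},
    {"x": 0, "y": 0, "z": -0.03, "roll": 0},
    {"x": 0.03, "y": 0, "z": -0.02, "roll": 0},
    {"x": 0.03, "y": 0, "z": 0, "roll": 0},
    {"x": 0.03, "y": 0, "z": 0, "roll": 0},
    {"x": 0.03, "y": 0, "z": 0, "roll": 0},
    {"x": 0.03, "y": 0, "z": 0, "roll": 0},
    {"x": 0, "y": 0, "z": 0, "roll": 0},
    {"x": 0, "y": 0, "z": 0, "roll": 0},
  ],
)

```text
clock: 34.32
eef_pos: [0.4436, -0.1286, 0.1849]
orientation: [0.056, 0.998, -0.0, 0.001]
ft_force: [0.1, 0.0, -0.1]
opening: 0.0642
grasp_force: 0.0
```

```bash
python3 chk.py; python3 dial.py;  python3 - <<'E'
from meas import *
im,d,m=snap('top'); save(im,'t3'); nb,H,S,V=notblue(im)
print('brush',rect(m,near(nb,(172,190)),.012))
plan(.616,.306,.2,94)
E
```

```text
rack 1190 ctr [ -1.9 113.5] [111.9  63.2] 1.5 z 0.0102 tiltdeg [ -0.5 -11.3]
rack 1200 ctr [-1.9  0.9] [111.9  65.8] 0.2 z 0.0102 tiltdeg [  2.  -18.3]
rack 485 ctr [ 11.  -92.9] [ 38.6 107.4] 66.1 z 0.0102 tiltdeg [  5.3 -18.5]
brush (array([0.61551532, 0.30533994]), array([195.31231689,  46.29891586]), 4.1621294021606445)
t 34.5 tcp [ 0.4449 -0.1288  0.1845] yaw 83.6 roll -10.4 shift mm [-201.   421.8  -15.4] j6end 22 open 0.0642 F [-0.5 -0.5  0. ] g 0.0dial.py:7: RuntimeWarning: Mean of empty slice.
  for n,q,h in(('clip',g,.068),('red',rd,.06)): e=up[h][q].mean(0); print(n,q.sum(),e,ang(e),'rmin',r(h)[q].min())
  ret = um.true_divide(
Traceback (most recent call last):
  File "dial.py", line 7, in <module>
    for n,q,h in(('clip',g,.068),('red',rd,.06)): e=up[h][q].mean(0); print(n,q.sum(),e,ang(e),'rmin',r(h)[q].min())
                                                                                                      ~~~~~~~~~~~^^
ValueError: zero-size array to reduction operation minimum which has no identity
```

View pics/t3.png

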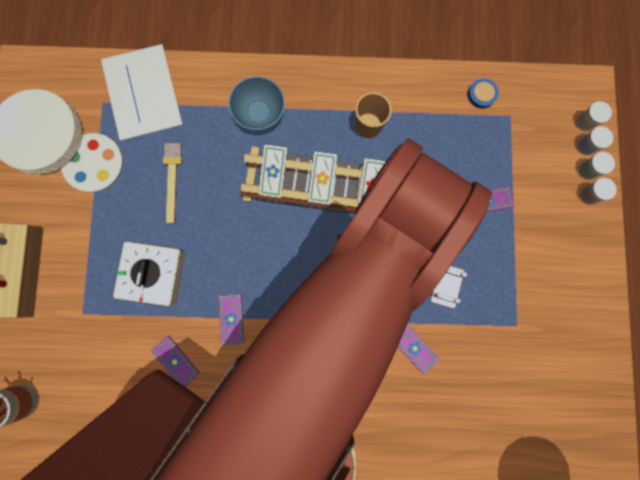

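All three plaques appear on the rack at (273,171), (322,178) and partly (372,175). Moving to the dial, then re-checking the third plaque.

apply_moves(
  commands=[
    {"x": 0.0078, "y": 0.038, "z": 0, "roll": 0},
    {"x": 0.0078, "y": 0.038, "z": 0, "roll": 0},
    {"x": 0.0078, "y": 0.038, "z": 0, "roll": 0},
    {"x": 0.0078, "y": 0.038, "z": 0, "roll": 0},
    {"x": 0.0078, "y": 0.038, "z": 0, "roll": 0},
    {"x": 0.0078, "y": 0.038, "z": 0, "roll": 0},
    {"x": 0.0078, "y": 0.038, "z": 0, "roll": 0},
    {"x": 0.0078, "y": 0.038, "z": 0, "roll": 0},
    {"x": 0.0078, "y": 0.038, "z": 0, "roll": 0},
    {"x": 0.0078, "y": 0.038, "z": 0, "roll": 0},
    {"x": 0.0078, "y": 0.038, "z": 0, "roll": 0},
    {"x": 0.0078, "y": 0.038, "z": 0, "roll": 0},
  ],
  claw=0.04,
)

```text
clock: 35.47
eef_pos: [0.4019, 0.3378, 0.184]
orientation: [0.055, 0.998, -0.0, -0.0]
ft_force: [1.4, -0.6, 0.5]
opening: 0.0399
grasp_force: 0.0
```

apply_moves(
  commands=[
    {"x": 0, "y": 0, "z": 0, "roll": 0},
    {"x": 0, "y": 0, "z": 0, "roll": 0},
    {"x": 0, "y": 0, "z": 0, "roll": 0},
  ],
)

```text
clock: 35.72
eef_pos: [0.4021, 0.3352, 0.1838]
orientation: [0.055, 0.998, -0.0, -0.0]
ft_force: [-0.1, -0.9, -0.2]
opening: 0.04
grasp_force: 0.0
```

```bash
python3 chk.py; python3 dial.py;  python3 - <<'E'
from meas import *
plan(.4024,.3346,.078,83.5)
E
```

```text
rack 1171 ctr [ -1.9 111.5] [112.1  61.3] 3.1 z 0.0105 tiltdeg [-0.2 -7.9]
rack 1176 ctr [-2.2  0.7] [ 65.2 111.9] 89.9 z 0.0102 tiltdeg [  2.2 -15.9]
rack 1080 ctr [  -2.  -117.8] [ 61.9 111.2] 89.2 z 0.0105 tiltdeg [ 0.1 -5.5]
clip 329 [-0.00323696  0.05039865] 93.67489313405551 rmin 0.042799641368972595
red 155 [-0.05652476  0.00660247] 173.33766040536224 rmin 0.05251709213597852
ptr 2236 [ 0.00963701 -0.00184953] -10.864098896000348 -98.99422540022707
t 35.8 tcp [0.4025 0.3343 0.1842] yaw 83.5 roll 0.04 shift mm [1.000e-01 3.000e-01 1.062e+02] j6end 46 open 0.04 F [0.4 0.1 1.1] g 0.0
```

apply_moves(
  commands=[
    {"x": 0, "y": 0, "z": 0.027, "roll": 0},
    {"x": 0, "y": 0, "z": 0.027, "roll": 0},
    {"x": 0, "y": 0, "z": 0.027, "roll": 0},
    {"x": 0, "y": 0, "z": 0.025, "roll": 0},
    {"x": 0, "y": 0, "z": 0, "roll": 0},
    {"x": 0, "y": 0, "z": 0, "roll": 0},
  ],
)

```text
clock: 36.32
eef_pos: [0.4016, 0.3337, 0.0779]
orientation: [0.057, 0.998, -0.001, -0.001]
ft_force: [0.4, -0.4, 1.5]
opening: 0.04
grasp_force: 0.0
```

apply_moves(
  commands=[
    {"x": 0, "y": 0, "z": 0, "roll": 0},
    {"x": 0, "y": 0, "z": 0, "roll": 0},
    {"x": 0, "y": 0, "z": 0, "roll": 0},
    {"x": 0, "y": 0, "z": 0, "roll": 0},
    {"x": 0, "y": 0, "z": 0, "roll": 0},
    {"x": 0, "y": 0, "z": 0, "roll": 0},
  ],
  claw=0.0,
  squeeze=40,
)

```text
clock: 36.82
eef_pos: [0.4034, 0.3352, 0.0807]
orientation: [0.056, 0.998, 0.0, 0.002]
ft_force: [-0.4, -3.8, 6.5]
opening: 0.0132
grasp_force: 40.1
```

apply_moves(
  commands=[
    {"x": 0, "y": 0, "z": 0, "roll": 7},
    {"x": 0, "y": 0, "z": 0, "roll": 7},
    {"x": 0, "y": 0, "z": 0, "roll": 7},
    {"x": 0, "y": 0, "z": 0, "roll": 7},
    {"x": 0, "y": 0, "z": 0, "roll": 7},
    {"x": 0, "y": 0, "z": 0, "roll": 7},
    {"x": 0, "y": 0, "z": 0, "roll": 7},
    {"x": 0, "y": 0, "z": 0, "roll": 7},
    {"x": 0, "y": 0, "z": 0, "roll": 7},
    {"x": 0, "y": 0, "z": 0, "roll": 7},
    {"x": 0, "y": 0, "z": 0, "roll": 7},
    {"x": 0, "y": 0, "z": 0, "roll": 4},
  ],
)

```text
clock: 37.82
eef_pos: [0.4022, 0.334, 0.0807]
orientation: [0.693, 0.721, -0.001, 0.001]
ft_force: [-7.2, -11.1, 14.1]
opening: 0.0131
grasp_force: 41.1
```

apply_moves(
  commands=[
    {"x": 0, "y": 0, "z": 0, "roll": 0},
    {"x": 0, "y": 0, "z": 0, "roll": 0},
  ],
)

```text
clock: 37.98
eef_pos: [0.4022, 0.334, 0.0806]
orientation: [0.691, 0.723, -0.001, 0.001]
ft_force: [-7.8, -11.1, 14.0]
opening: 0.0133
grasp_force: 41.1
```

apply_moves(
  commands=[
    {"x": 0, "y": 0, "z": 0, "roll": 0},
    {"x": 0, "y": 0, "z": 0, "roll": 0},
    {"x": 0, "y": 0, "z": 0, "roll": 0},
    {"x": 0, "y": 0, "z": 0, "roll": 0},
    {"x": 0, "y": 0, "z": -0.03, "roll": 0},
    {"x": 0, "y": 0, "z": -0.03, "roll": 0},
    {"x": 0, "y": 0, "z": -0.03, "roll": 0},
    {"x": 0, "y": 0, "z": -0.03, "roll": 0},
    {"x": 0, "y": 0, "z": 0, "roll": 0},
    {"x": 0, "y": 0, "z": 0, "roll": 0},
  ],
  claw=0.045,
)

```text
clock: 38.82
eef_pos: [0.4031, 0.3357, 0.2004]
orientation: [0.691, 0.723, 0.002, 0.001]
ft_force: [0.1, 0.6, -0.9]
opening: 0.045
grasp_force: 0.0
```

```bash
python3 dial.py; ls -t pics | head -1
```

```text
clip 291 [-0.00227413  0.05100785] 92.552785637129 rmin 0.0436168443051143
red 126 [-0.05750235  0.0069185 ] 173.13932949962336 rmin 0.05270229964001337
ptr 1812 [ 0.00253474 -0.01013701] -75.9611578851368 10.64275665246871
dial_388.png
```

View pics/dial_388.png

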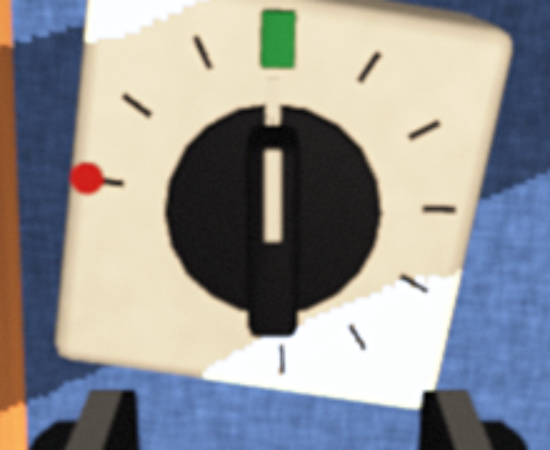

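```bash
python3 - <<'E'
from meas import *
import glob
im,d,m=snap('wrist'); c=np.array([.4024,.3346]); V=im.min(-1)
y,x=np.mgrid[:480,:640]; U=onplane(m,x,y,.1)[...,:2]-c
# pointer: bright pixels enclosed by dark bar: within half-disc towards clip
q=(V>110)&(U[...,1]>.004)&(U[...,1]<.026)&(abs(U[...,0])<.007)
p=U[q]; e=np.linalg.svd(p-p.mean(0),full_matrices=False)[2][0]; print(q.sum(),p.mean(0),np.degrees(np.arctan2(*p.mean(0)[::-1])),np.degrees(np.arctan2(e[1],e[0])))
plan(.616,.306,.2,94)
E
```

```text
231 [-0.00234131  0.0150574 ] 98.83826770955078 -87.42049586134975
t 38.9 tcp [0.4018 0.335  0.1976] yaw 2.6 roll 88.61 shift mm [211.7  43.8  -2.6] j6end 202 open 0.0448 F [-0.6  0.3  0.7] g 0.0
```

The pointer tip (273,85) is almost on the clip (278,40). I'll measure the remaining offset in one plane.

```bash
python3 - <<'E'
from meas import *
im,d,m=snap('wrist'); c0=np.array([.4024,.3346]); hsv=cv2.cvtColor(im,cv2.COLOR_RGB2HSV).astype(int); H,S,V=hsv[...,0],hsv[...,1],hsv[...,2]
y,x=np.mgrid[:480,:640]; U=onplane(m,x,y,.068)[...,:2]-c0
dk=((V<75)&(np.hypot(U[...,0],U[...,1])<.045)).astype(np.uint8)
# disc outline: radial edge, robust fit excluding bar directions
pts=[]
for t in np.radians(np.arange(0,360,3)):
    if abs(abs(wrap(np.degrees(t)-92))-90)>60: continue
    rr=np.arange(.02,.042,.0002); u,v=pix(m,np.c_[c0[0]+rr*np.cos(t),c0[1]+rr*np.sin(t),np.full_like(rr,.068)]).T
    val=cv2.remap(V.astype(np.float32),u.astype(np.float32)[None],v.astype(np.float32)[None],1)[0]
    k=np.argmax(val>100); pts.append([rr[k]*np.cos(t),rr[k]*np.sin(t)])
P=np.array(pts); A=np.c_[2*P,np.ones(len(P))]; s=np.linalg.lstsq(A,(P**2).sum(1),rcond=None)[0]; c=s[:2]; print('centre corr',c,'R',np.sqrt(s[2]+c@c))
U=U-c; g=(H>45)&(H<85)&(S>100)&(V>60)&(np.hypot(*np.moveaxis(U,-1,0))<.07); e=U[g].mean(0); print('clip',np.degrees(np.arctan2(e[1],e[0])))
G=U[g]; inner=G[G[:,1]<np.percentile(G[:,1],30)].mean(0); print('inner',inner,np.degrees(np.arctan2(inner[1],inner[0])))
# pointer centroid per radius at z .06x
for h in(.068,.1):
  for r in(.012,.018,.024,.029,.031,.035,.038):
    a=np.radians(np.arange(75,110,.25)); cc=c0+c
    u,v=pix(m,np.c_[cc[0]+r*np.cos(a),cc[1]+r*np.sin(a),np.full_like(a,h)]).T
    val=cv2.remap(V.astype(np.float32),u.astype(np.float32)[None],v.astype(np.float32)[None],1)[0]
    print(h,r,val[::8].astype(int), np.degrees((a*(val>120)).sum()/max((val>120).sum(),1)).round(1))
E
```

```text
centre corr [-0.00150981  0.00089873] R 0.03134072437625183
clip 90.95966435316872
inner [-0.00096588  0.04491118] 91.23204124263589
0.068 0.012 [ 39  56 105 153 201 228 241 241 241 241 241 241 236 227 183 136  81  45] 92.6
0.068 0.018 [ 29  28  25  35  76 147 213 237 237 237 236 225 186 117  48  16  20  19] 92.6
0.068 0.024 [24 14 10 11 12 12  9 11 12 11  9 14 13 11 11 15 13 19] 0.0
0.068 0.029 [ 33  35  35  35  34  31  71 210 239 195 163  94  33  31  32  33  32  31] 92.2
0.068 0.031 [ 20  36  34  23  44  46  58 184 243 243 228 119  43  46  34  31  38  26] 92.5
0.068 0.035 [243 243 242 243 243 243 243 242 240 240 240 242 242 241 242 242 241 242] 92.4
0.068 0.038 [243 243 243 242 242 242 242 242 240 240 241 242 242 242 242 242 242 242] 92.4
0.1 0.012 [ 24  36  61 114 171 222 237 241 240 240 240 241 234 205 158  92  45  24] 92.6
0.1 0.018 [ 23  29  32  30  45 116 205 238 241 241 241 231 172  83  28  21  23  20] 92.6
0.1 0.024 [ 27  20  24  30  32  38 120 224 244 242 241 194  73  19  22  23  18  21] 92.6
0.1 0.029 [36 35 28 17 11 13 13 10 14 15 11 11 14 12 15 20 30 30] 0.0
0.1 0.031 [35 37 35 28 15  8 11 11 16 14 10 13 12 11 19 30 32 33] 0.0
0.1 0.035 [ 27  30  34  34  34  33  29 106 243 213 171  43  29  30  30  31  27  27] 92.4
0.1 0.038 [245 245 243 244 242 245 245 238 241 241 238 237 245 242 241 245 244 245] 92.4
```

Pointer 92.4° against clip 91.1°, so it is within about 1 mm at the tip. Now the brush.

apply_moves(
  commands=[
    {"x": 0, "y": 0, "z": 0, "roll": -7.1},
    {"x": 0, "y": 0, "z": 0, "roll": -7.1},
    {"x": 0, "y": 0, "z": 0, "roll": -7.1},
    {"x": 0, "y": 0, "z": 0, "roll": -7.1},
    {"x": 0, "y": 0, "z": 0, "roll": -7.1},
    {"x": 0, "y": 0, "z": 0, "roll": -7.1},
    {"x": 0, "y": 0, "z": 0, "roll": -7.1},
    {"x": 0, "y": 0, "z": 0, "roll": -7.1},
    {"x": 0, "y": 0, "z": 0, "roll": -7.1},
    {"x": 0, "y": 0, "z": 0, "roll": -7.1},
    {"x": 0, "y": 0, "z": 0, "roll": -7.1},
    {"x": 0, "y": 0, "z": 0, "roll": -7.1},
  ],
)

```text
clock: 39.97
eef_pos: [0.4013, 0.3347, 0.1967]
orientation: [0.016, 1.0, -0.0, -0.001]
ft_force: [0.0, -0.3, -0.9]
opening: 0.045
grasp_force: 0.0
```

apply_moves(
  commands=[
    {"x": 0, "y": 0, "z": 0, "roll": -6.4},
    {"x": -0.03, "y": -0.0063, "z": 0, "roll": 0},
    {"x": -0.03, "y": -0.0063, "z": 0, "roll": 0},
    {"x": -0.03, "y": -0.0063, "z": 0, "roll": 0},
    {"x": -0.03, "y": -0.0063, "z": 0, "roll": 0},
    {"x": -0.03, "y": -0.0063, "z": 0.02, "roll": 0},
    {"x": -0.03, "y": -0.0063, "z": 0.03, "roll": 0},
    {"x": -0.03, "y": -0.0063, "z": 0.03, "roll": 0},
    {"x": 0, "y": 0, "z": 0, "roll": 0},
    {"x": 0, "y": 0, "z": 0, "roll": 0},
    {"x": 0, "y": 0, "z": 0, "roll": 0},
  ],
)

```text
clock: 40.88
eef_pos: [0.6121, 0.3067, 0.1195]
orientation: [-0.037, 0.999, -0.0, -0.001]
ft_force: [0.1, 1.2, 0.2]
opening: 0.0451
grasp_force: 0.0
```

```bash
cat > br.py <<'E'
from meas import *
im,d,m=snap('wrist'); save(im,'wb'); nb,H,S,V=notblue(im); y,x=np.mgrid[:480,:640]; P=onplane(m,x,y,.012)[...,:2]
q=nb&(np.hypot(P[...,0]-.6155,P[...,1]-.3053)<.12)
n,l,st,_=cv2.connectedComponentsWithStats(q.astype(np.uint8)); k=1+st[1:,4].argmax(); print(rect(m,l==k,.012))
q=(l==k)&(H>14)&(H<28)&(S>90)&(P[...,0]<.645); print('handle',rect(m,q,.012))
plan(.6155,.3053,0,94.2)
E
python3 br.py; python3 chk.py
```

```text
(array([0.61455182, 0.30928845]), array([189.27468872,  42.36424255]), 2.972245216369629)
handle (array([0.5830965 , 0.30867828]), array([123.58983612,  16.3211956 ]), 2.0536420345306396)
t 40.9 tcp [0.6126 0.3071 0.1212] yaw 94.2 roll 0.03 shift mm [ -2.7  -2.1 121.2] j6end 22 open 0.0451 F [-0.2 -0.5  0.4] g 0.0
rack 1207 ctr [ -1.6 114.4] [112.1  63.7] 0.2 z 0.0104 tiltdeg [ -0.8 -14.2]
rack 1225 ctr [-1.7  0.7] [ 66.5 112.1] 89.7 z 0.0101 tiltdeg [  1.6 -17.3]
rack 1140 ctr [  -2.1 -120.3] [ 70.9 112.3] 88.9 z 0.0104 tiltdeg [-1.2 -5.6]
```

View pics/wb.png

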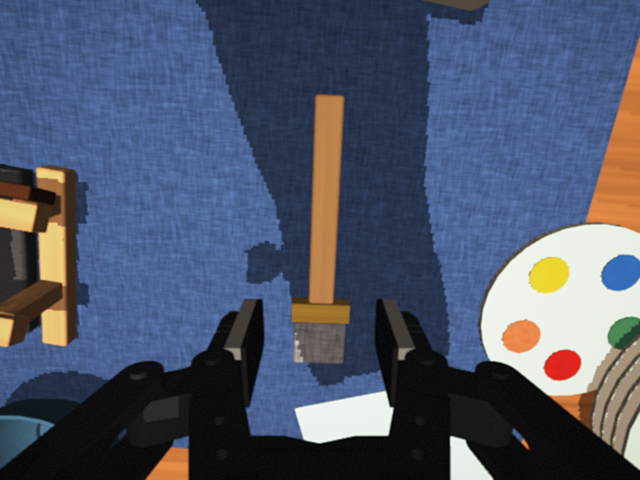

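The brush lies at (325,230), handle toward the robot. Grasp it at mid-length.

apply_moves(
  commands=[
    {"x": -0.002, "y": 0.0025, "z": 0.03, "roll": 1.7},
    {"x": 0, "y": 0, "z": 0.03, "roll": 0},
    {"x": 0, "y": 0, "z": 0.03, "roll": 0},
    {"x": 0, "y": 0, "z": 0.02, "roll": 0},
    {"x": 0, "y": 0, "z": 0.006, "roll": 0},
    {"x": 0, "y": 0, "z": 0.002, "roll": 0},
    {"x": 0, "y": 0, "z": 0, "roll": 0},
    {"x": 0, "y": 0, "z": 0, "roll": 0},
  ],
)

```text
clock: 41.65
eef_pos: [0.6161, 0.31, 0.0049]
orientation: [-0.022, 1.0, 0.001, 0.002]
ft_force: [0.7, 0.1, 0.7]
opening: 0.0446
grasp_force: 0.0
```

apply_moves(
  commands=[
    {"x": 0, "y": 0, "z": 0, "roll": 0},
    {"x": 0, "y": 0, "z": 0, "roll": 0},
    {"x": 0, "y": 0, "z": 0, "roll": 0},
    {"x": 0, "y": 0, "z": 0, "roll": 0},
    {"x": 0, "y": 0, "z": 0, "roll": 0},
    {"x": 0, "y": 0, "z": 0, "roll": 0},
  ],
  claw=0.0,
  squeeze=50,
)

```text
clock: 42.15
eef_pos: [0.6158, 0.3096, 0.0039]
orientation: [-0.022, 1.0, 0.0, 0.001]
ft_force: [-0.6, 0.4, 6.7]
opening: 0.0165
grasp_force: 49.6
```

apply_moves(
  commands=[
    {"x": 0, "y": 0, "z": -0.01, "roll": 0},
    {"x": 0, "y": 0, "z": -0.03, "roll": 0},
    {"x": 0, "y": 0, "z": -0.04, "roll": 0},
    {"x": 0, "y": 0, "z": -0.04, "roll": 0},
    {"x": 0, "y": 0, "z": -0.04, "roll": 0},
    {"x": 0, "y": 0, "z": 0, "roll": 0},
    {"x": 0, "y": 0, "z": 0, "roll": 0},
  ],
)

```text
clock: 42.73
eef_pos: [0.6166, 0.3099, 0.1665]
orientation: [-0.022, 1.0, 0.001, 0.003]
ft_force: [0.0, -0.0, -1.5]
opening: 0.0159
grasp_force: 48.9
```

```bash
python3 - <<'E'
from h import *
im,d,m=snap('wrist'); save(im,'wc')
plan(.396,-.334,.16,75.2)
E
```

```text
t 42.8 tcp [0.6154 0.3095 0.1636] yaw 92.5 roll 17.3 shift mm [  47.7 -678.2    2.7] j6end -25 open 0.0167 F [ 0.4 -0.8 -1.4] g 48.9
```

```bash
python3 - <<'E'
from meas import *
Ws=[]
for i in range(4):
    im,d,m=snap('top'); y,x=np.mgrid[:480,:640]; Ws.append(np.where(d>0,d,np.nan))
d=np.nanmedian(Ws,0); W=world(m,d,x,y); z=W[...,2]
nb,H,S,V=notblue(im); near_=(np.hypot(W[...,0]-.396,W[...,1]+.334)<.07)
pr=near_&(z>.025); base=near_&(S<60)&(V>120)
print('prong',pr.sum(),rect(m,pr,.045)); 
u=W[pr&(z>.028)]; print(u.shape,u.mean(0)); 
n,l,st,_=cv2.connectedComponentsWithStats(pr.astype(np.uint8))
for k in range(1,n):
    p=W[l==k]; print(st[k,4],p.mean(0).round(4),p.max(0).round(3))
b=base&(z<.016)&(z>.004); print('base',b.sum(),rect(m,base&(z<.016),.01))
u0,v0=pix(m,np.array([.396,-.334,.02])).astype(int)
save(cv2.resize(im[v0-35:v0+35,u0-45:u0+45],None,fx=7,fy=7,interpolation=cv2.INTER_CUBIC),'rest')
E
```

```text
prong 213 (array([ 0.39767896, -0.32983438]), array([69.65627289, 54.35350418]), -14.451362609863281)
(206, 3) [ 0.39792666 -0.33165619  0.03939206]
109 [ 0.4262 -0.3388  0.0388] [ 0.436 -0.315  0.05 ]
104 [ 0.3685 -0.3238  0.0392] [ 0.378 -0.3    0.051]
base 782 (array([ 0.39571112, -0.33404205]), array([95.49840546, 68.5725174 ]), -15.364585876464844)
```

View pics/rest.png

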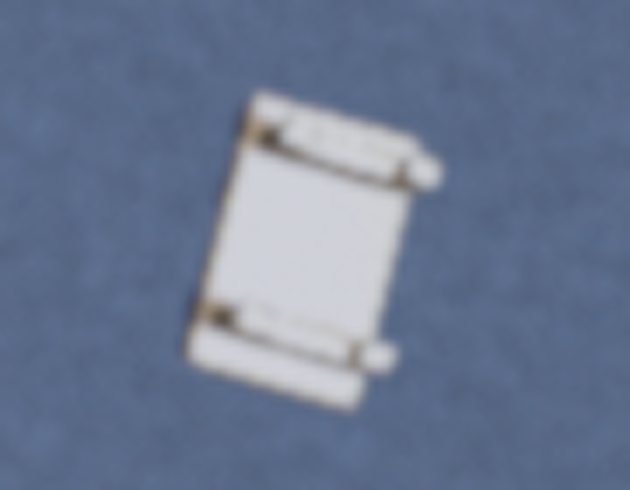

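apply_moves(
  commands=[
    {"x": 0, "y": 0, "z": 0, "roll": 7},
    {"x": 0, "y": 0, "z": 0, "roll": 7},
    {"x": 0, "y": 0, "z": 0, "roll": 3.3},
    {"x": 0.0183, "y": -0.0284, "z": 0, "roll": 0},
    {"x": 0.0183, "y": -0.0284, "z": 0, "roll": 0},
    {"x": 0.0183, "y": -0.0284, "z": 0, "roll": 0},
    {"x": 0.0183, "y": -0.0284, "z": 0, "roll": 0},
    {"x": 0.0183, "y": -0.0284, "z": 0, "roll": 0},
    {"x": 0.0183, "y": -0.0284, "z": 0, "roll": 0},
    {"x": 0.0183, "y": -0.0284, "z": 0, "roll": 0},
    {"x": 0, "y": 0, "z": 0, "roll": 0},
  ],
)

```text
clock: 43.9
eef_pos: [0.4355, 0.1476, 0.1605]
orientation: [0.129, 0.992, -0.001, -0.002]
ft_force: [-0.4, 0.7, -0.4]
opening: 0.0163
grasp_force: 49.1
```

apply_moves(
  commands=[
    {"x": -0.0058, "y": -0.034, "z": 0, "roll": 0},
    {"x": -0.0058, "y": -0.034, "z": 0, "roll": 0},
    {"x": -0.0058, "y": -0.034, "z": 0, "roll": 0},
    {"x": -0.0058, "y": -0.034, "z": 0, "roll": 0},
    {"x": -0.0058, "y": -0.034, "z": 0, "roll": 0},
    {"x": -0.0058, "y": -0.034, "z": 0, "roll": 0},
    {"x": -0.0058, "y": -0.034, "z": 0, "roll": 0},
    {"x": -0.0058, "y": -0.034, "z": 0, "roll": 0},
    {"x": -0.0058, "y": -0.034, "z": 0, "roll": 0},
    {"x": -0.0058, "y": -0.034, "z": 0, "roll": 0},
    {"x": 0, "y": 0, "z": 0, "roll": 0},
  ],
)

```text
clock: 44.82
eef_pos: [0.4084, -0.1984, 0.161]
orientation: [0.131, 0.991, -0.0, -0.0]
ft_force: [0.5, 0.9, -0.5]
opening: 0.0165
grasp_force: 49.2
```

The rest zoom shows the forks at (340,150) and (300,335), axis about -14.6°.

```bash
python3 - <<'E'
from meas import *
im,d,m=snap('wrist'); save(im,'wd'); y,x=np.mgrid[:480,:640]; W=world(m,d,x,y); z=W[...,2]
q=(np.hypot(W[...,0]-.397,W[...,1]+.331)<.07)&(d>0); pr=q&(z>.041)&(z<.056); print(q.sum(),pr.sum())
n,l,st,_=cv2.connectedComponentsWithStats(pr.astype(np.uint8))
for k in range(1,n):
    if st[k,4]>15: p=W[l==k]; print(st[k,:],p.mean(0).round(4))
if pr.sum()>20: print(rect(m,pr,.047))
g=np.array([.3975,-.331])+.001*np.array([.968,-.252]); plan(*g,.1,75.4)
E
```

```text
21829 859
[151 217  19  14 225] [ 0.3719 -0.3015  0.0461]
[ 92 218  21  13 227] [ 0.3618 -0.3399  0.0461]
[107 296  19  14 211] [ 0.4195 -0.3553  0.0459]
[162 296  17  14 196] [ 0.4293 -0.3168  0.0459]
(array([ 0.39556824, -0.32802026]), array([69.36376953, 52.10822296]), -14.804801940917969)
t 44.9 tcp [ 0.4085 -0.1959  0.161 ] yaw 75.0 roll -0.44 shift mm [ -24.5 -133.5   60.9] j6end -25 open 0.0164 F [-0.7  0.  -0.7] g 49.2
```

View pics/wd.png

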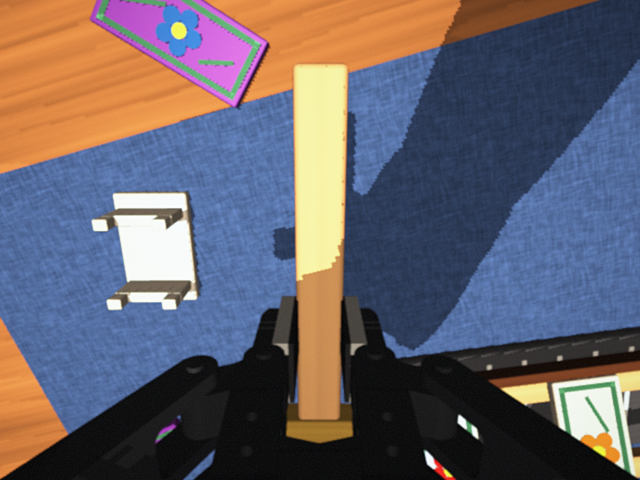

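The four prong tops show at (104,223), (176,215), (114,301) and (171,299). Moving over the rest.

apply_moves(
  commands=[
    {"x": -0.0046, "y": -0.0264, "z": 0, "roll": -0.4},
    {"x": -0.0046, "y": -0.0264, "z": 0, "roll": 0},
    {"x": -0.0046, "y": -0.0264, "z": 0, "roll": 0},
    {"x": -0.0045, "y": -0.0264, "z": 0, "roll": 0},
    {"x": -0.0045, "y": -0.0264, "z": 0, "roll": 0},
    {"x": 0, "y": 0, "z": 0.03, "roll": 0},
    {"x": 0, "y": 0, "z": 0.03, "roll": 0},
    {"x": 0, "y": 0, "z": 0, "roll": 0},
    {"x": 0, "y": 0, "z": 0, "roll": 0},
    {"x": 0, "y": 0, "z": 0, "roll": 0},
  ],
)

```text
clock: 45.7
eef_pos: [0.3989, -0.3268, 0.1032]
orientation: [0.125, 0.992, -0.0, 0.0]
ft_force: [0.8, -0.3, 0.6]
opening: 0.0159
grasp_force: 49.3
```

```bash
python3 - <<'E'
from meas import *
plan(.3972,-.3295,.045,75.2)
im,d,m=snap('wrist'); y,x=np.mgrid[:480,:640]; W=world(m,d,x,y); z=W[...,2]
q=(np.hypot(W[...,0]-.397,W[...,1]+.331)<.07)&(d>0); pr=q&(z>.041)&(z<.056)
n,l,st,_=cv2.connectedComponentsWithStats(pr.astype(np.uint8))
for k in range(1,n):
    if st[k,4]>60: p=W[l==k]; print(st[k,:],p.mean(0).round(4))
# brush butt end in hand
nb,H,S,V=notblue(im); b=(z>.095)&(z<.125)&(d>0)&(S>60)&(H>10)&(H<28)&(W[...,0]<.40); print('handle',rect(m,b,.111), W[b].min(0))
E
```

```text
t 45.7 tcp [ 0.3989 -0.3268  0.1032] yaw 75.7 roll 0.46 shift mm [ 1.  -3.1 58.2] j6end -25 open 0.0159 F [ 0.8 -0.3  0.6] g 49.3
[265 200  21  17 322] [ 0.3614 -0.341   0.0466]
[345 200  16  18 254] [ 0.3718 -0.3018  0.0467]
[269 302  12   7  73] [ 0.4159 -0.3575  0.0449]
handle (array([ 0.35697617, -0.32141306]), array([106.8781662 ,  30.55001068]), -16.590003967285156) [ 0.30502817 -0.34509454  0.10670435]
```

apply_moves(
  commands=[
    {"x": 0.0015, "y": -0.003, "z": 0, "roll": 0.4},
    {"x": 0, "y": 0, "z": 0.02, "roll": 0},
    {"x": 0, "y": 0, "z": 0.02, "roll": 0},
    {"x": 0, "y": 0, "z": 0.012, "roll": 0},
    {"x": 0, "y": 0, "z": 0.006, "roll": 0},
    {"x": 0, "y": 0, "z": 0, "roll": 0},
    {"x": 0, "y": 0, "z": 0, "roll": 0},
  ],
)

```text
clock: 46.33
eef_pos: [0.3964, -0.33, 0.0448]
orientation: [0.129, 0.992, -0.0, 0.0]
ft_force: [-0.3, 0.0, 0.0]
opening: 0.0164
grasp_force: 49.3
```

apply_moves(
  commands=[
    {"x": 0, "y": 0, "z": 0.002, "roll": 0},
    {"x": 0, "y": 0, "z": 0.002, "roll": 0},
    {"x": 0, "y": 0, "z": 0, "roll": 0},
  ],
)

```text
clock: 46.58
eef_pos: [0.3964, -0.33, 0.0403]
orientation: [0.129, 0.992, -0.0, 0.0]
ft_force: [0.1, 1.3, -1.3]
opening: 0.016
grasp_force: 49.3
```

```bash
python3 -c "
from h import *
plan(.3966,-.3293,.0385,75.2)"
```

```text
t 46.6 tcp [ 0.3964 -0.33    0.0403] yaw 75.2 roll 0.0 shift mm [-0.   0.7  1.8] j6end -25 open 0.016 F [ 0.1  1.3 -1.3] g 49.3
```

apply_moves(
  commands=[
    {"x": 0, "y": 0, "z": 0.001, "roll": 0},
    {"x": 0, "y": 0, "z": 0.001, "roll": 0},
    {"x": 0, "y": 0, "z": 0, "roll": 0},
  ],
)

```text
clock: 46.83
eef_pos: [0.3964, -0.33, 0.0388]
orientation: [0.129, 0.992, -0.0, 0.0]
ft_force: [-0.7, 2.5, 5.2]
opening: 0.0163
grasp_force: 50.0
```

apply_moves(
  commands=[
    {"x": 0, "y": 0, "z": 0.001, "roll": 0},
    {"x": 0, "y": 0, "z": 0, "roll": 0},
    {"x": 0, "y": 0, "z": 0, "roll": 0},
  ],
)

```text
clock: 47.08
eef_pos: [0.3964, -0.33, 0.0387]
orientation: [0.129, 0.992, -0.0, 0.0]
ft_force: [-5.2, 5.4, 15.6]
opening: 0.0161
grasp_force: 51.1
```

Seated on the forks. Release, lift straight up, and move off.

apply_moves(
  commands=[
    {"x": 0, "y": 0, "z": -0.001, "roll": 0},
    {"x": 0, "y": 0, "z": 0, "roll": 0},
    {"x": 0, "y": 0, "z": 0, "roll": 0},
    {"x": 0, "y": 0, "z": 0, "roll": 0},
    {"x": 0, "y": 0, "z": 0, "roll": 0},
    {"x": 0, "y": 0, "z": 0, "roll": 0},
  ],
  claw=0.045,
)

```text
clock: 47.58
eef_pos: [0.3961, -0.3297, 0.0378]
orientation: [0.129, 0.992, 0.0, -0.0]
ft_force: [-0.3, -0.1, 0.3]
opening: 0.0452
grasp_force: 0.0
```

apply_moves(
  commands=[
    {"x": 0, "y": 0, "z": -0.01, "roll": 0},
    {"x": 0, "y": 0, "z": -0.02, "roll": 0},
    {"x": 0, "y": 0, "z": -0.03, "roll": 0},
    {"x": 0, "y": 0, "z": -0.04, "roll": 0},
    {"x": 0, "y": 0, "z": -0.04, "roll": 0},
    {"x": 0, "y": 0.04, "z": 0, "roll": 0},
    {"x": 0, "y": 0.04, "z": 0, "roll": 0},
    {"x": 0, "y": 0.04, "z": 0, "roll": 0},
    {"x": 0, "y": 0.04, "z": 0, "roll": 0},
    {"x": 0, "y": 0, "z": 0, "roll": 0},
    {"x": 0, "y": 0, "z": 0, "roll": 0},
  ],
)

```text
clock: 48.5
eef_pos: [0.4377, -0.1733, 0.179]
orientation: [0.127, 0.992, -0.0, 0.001]
ft_force: [-0.5, 0.2, 0.1]
opening: 0.0452
grasp_force: 0.0
```

```bash
python3 - <<'E'
from meas import *
im,d,m=snap('wrist'); save(im,'we'); y,x=np.mgrid[:480,:640]; W=world(m,d,x,y); nb,H,S,V=notblue(im)
b=(np.hypot(W[...,0]-.397,W[...,1]+.329)<.12)&(abs(W[...,2]-.047)<.012)&(d>0)&(S>60)
h=b&(H>8)&(H<30); 
for q in(b,h):
    n,l,st,_=cv2.connectedComponentsWithStats(q.astype(np.uint8)); k=1+st[1:,4].argmax(); print(st[k],rect(m,l==k,.047)); 
P=W[(l==k)]; A=np.c_[P[:,:2],np.ones(len(P))]; print('slope',np.linalg.lstsq(A,P[:,2],rcond=None)[0], np.median(P[:,2]))
E
python3 chk.py
```

```text
[  63   89   80  214 7464] (array([ 0.38041   , -0.32157953]), array([154.68029785,  46.86961746]), -15.920402526855469)
[  63   89   80  214 7391] (array([ 0.38020395, -0.32285031]), array([154.82157898,  46.23684692]), -15.051727294921875)
slope [-0.02336336 -0.08044047  0.02879794] 0.046834173884012995
rack 1207 ctr [ -2.2 114.2] [113.   63.5] 0.6 z 0.0105 tiltdeg [ -0.6 -13.4]
rack 1223 ctr [-1.5  0.8] [ 66.4 111.6] 89.9 z 0.0101 tiltdeg [  1.7 -17. ]
rack 1103 ctr [  -0.5 -116.3] [ 68.7 113.4] 81.9 z 0.0103 tiltdeg [-1.1 -5.1]
```

View pics/we.png

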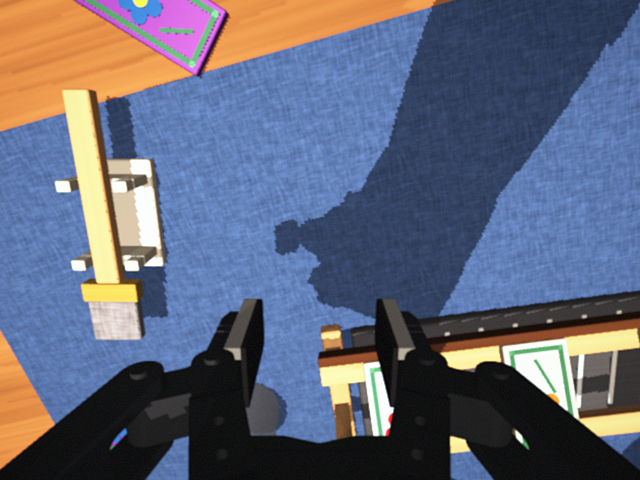

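The brush lies level across both forks at (105,215), centred to about 2 mm. The plaques are unchanged, so I'm handing in.

```bash
python3 -c "
from h import *
print(manip.finish_job())"
```

```text
the job is handed in; nothing more can be done
None
```

I've handed the job in: the dial went to off first, the three plaques present (red, orange, blue) now lie flat on the rack against the lip, and the dial then went to within about 1.3° of the green clip. The brush lies level in both forks, about 2 mm off centre, and I did not touch the jar, cup or bowl; the judge returned no verdict.

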